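Rehang the lift-off door of a punch cabinet

TASK

Take the grey-blue cabinet's lift-off door out of the wooden stand and hang it on the cabinet's two hinge pins, feeling for the pins because the slotted hinge plate may have been clamped a few millimetres off its middle. Lower it gently until both sockets are fully home, then swing the door shut and press it until the roller catch holds it closed. Never force the door against the cabinet, and leave the bottle, bowl, pots and pliers where they stand.

Things in the scene. Friction and masses are not known exactly. Their poses are not given: they have to be found in the camera images.
- cabinet: Fixed grey-blue punch cabinet, 110 deep (x), 190 wide (y), 191 mm high; origin under its centre; x to its back, y to the hinge side, z up. Open front at x = -55 mm. Shut, the door's middle plane is at x = -68 mm, on two rubber stops. The catch snaps in the free edge's last 12 mm: push 2 to 5 N near that edge. Forcing: over 40 N summed over all contacts of door and cabinet (pins included; shut, about 20 N stand).
- pin_low (a point): Middle setting of the lower hinge pin, at its foot: cabinet (-68, 66, 40) mm. Pin upright, 6 mm thick, 17 mm long, tip edge broken 1 mm, on a lug 14 mm wide, 7 thick. Both pins are on one plate with slotted holes, clamped tight up to 7 mm either way along cabinet y from this point; how far is not measured. In x and z the pins are true. The plate's face is 10 mm behind the pin axis.
- pin_high (a point): Middle setting of the upper hinge pin, at its foot: cabinet (-68, 66, 130) mm. Same pin and lug, 90 mm straight above the lower one, shifted by the same unmeasured amount.
- door_centre (a point): Centre of the loose grey-blue door panel, 12 thick (x) x 128 wide (y) x 155 mm high (z), 0.2 to 0.4 kg. x points from the outer face (brass knob) to the inner, y from free edge to hinge edge, z up; shut, parallel to the cabinet's axes. Hinge axis: 73 mm along +y. Knob: 18 mm out, 49 mm towards the free edge, at this height. Tongue: 26 mm out of the inner face, 32 mm towards the free edge, 51 mm up.
- door_top (a point): Middle of the door's upper edge, 77.5 mm above door_centre: here the bare 12 mm panel can be gripped from above. Hung, it is 171 mm above the bench.
- door_edge (a point): Middle of the door's free edge, opposite the sockets, 137 mm from the hinge axis. Shut, it is at x = -68 mm in the cabinet frame.
- socket_low (a point): Mouth (centre of the lower end) of the lower hinge socket: a steel barrel on the door's hinge edge, 14 mm outside, bore 7.5 mm right through, 22 mm long, upright. Fully home, this point is at the height of pin_low and the barrel rests on the lug.
- socket_high (a point): Mouth of the upper hinge socket, the same barrel, 90 mm above the lower one. Both sockets meet their pins at the same moment. With the play in the bores the hung door droops by up to 3 mm at its free edge.
- stand: Fixed beech stand with grooves, 100 (x) x 86 (y) x 32 mm high, origin at the centre of its underside. The door stands in its middle groove (along x, 14 mm wide, 20 mm deep, bottom 12 mm above the bench), hinge edge towards the stand's +x, outer face towards its +y.
- flux_bottle: Bystander: white plastic bottle with a nozzle, 45 mm across, 97 mm high; origin under its centre.
- white_bowl: Bystander: white porcelain bowl, 70 mm across, 37 mm high; origin under its centre.
- jar_stack: Bystander: stack of clear pots with beads, 42 mm across, 87 mm high; origin under its centre.
- pliers_1: Bystander: pliers with red handles lying flat, 144 mm long, 12 mm high; origin under their centre.

How it is judged:
On the way, in this order (a step that is already met when the one before it is completed fails the run):
1. the door is lifted clear of the stand (its underside above the stand's top) (z of door_centre in the frame of stand above 0.112 m), for 0.1 s.
2. both sockets are fully down on their pins while the door stands open (free edge more than 60 mm in front of its shut place) (z of socket_low in the frame of cabinet between 0.036 and 0.044 m and z of socket_high in the frame of cabinet between 0.126 and 0.134 m and horizontal distance between socket_low and pin_low below 0.011 m and horizontal distance between socket_high and pin_high below 0.011 m and angle between door_centre's own z axis and vertical below 0.05 rad and x of door_edge in the frame of cabinet below -0.128 m), for 0.3 s.
At the end, for the whole second after the job is handed in: The door hangs on both pins (both socket mouths within 4 mm of their home height and within 11 mm of the pins' middle setting, door upright within 0.05 rad), is shut (free edge within 5 mm of its shut place, where the catch holds it), at rest and released (z of socket_low in the frame of cabinet between 0.036 and 0.044 m and z of socket_high in the frame of cabinet between 0.126 and 0.134 m and horizontal distance between socket_low and pin_low below 0.011 m and horizontal distance between socket_high and pin_high below 0.011 m and angle between door_centre's own z axis and vertical below 0.05 rad and x of door_edge in the frame of cabinet above -0.073 m and linear speed of door below 0.01 m/s); the robot touches nothing.
It fails at once if the door is forced: more than 40 N, summed over all contacts, between door and cabinet, hinge pins included (contact force between door and cabinet above 40 N).
It fails at once if a bystander is moved more than 20 mm or toppled (distance of any of flux_bottle, white_bowl, jar_stack, pliers_1 from where it was at the start of the episode above 0.02 m or angle between any of flux_bottle, white_bowl, jar_stack's own z axis and vertical above 0.3 rad).
It also fails if it takes over 61 s, if anything falls off the work surface, if the arm or the gripper's body presses on something with over 40 N, if the wrist force passes 120 N, or if a joint passes its speed limit or range.

ROBOT

A 6-joint arm with a two-finger parallel gripper is mounted at the origin on a cart in front of the work surface, level with it; the furniture and walls round the work are solid. World frame = base frame: x ahead of the robot, y to its left, z up, the work surface at z = 0. Lengths are in m, angles in rad, forces in N, time in s.
With the tool pointing down it reaches from about 0.4 to 0.825 m from the base axis. Payload 7 kg.
Tool frame: the origin (TCP) lies on the centre line of the jaws, within the pads' length; the fingertips stand 22 mm ahead of it and the grasp point (between the pads) lies 3 mm ahead of it (arm.tcp_to_tips is the distance from the TCP to the fingertips, in m); z points along the fingers, y is the line along which they close (so a half turn about z gives the same grasp; the last joint's range is limited). The gripper opens to 88 mm and grips with 3 to 60 N. Pads are 19 mm wide; open, the fingers measure 130 mm over their backs; the gripper's body (78 mm by 193 mm) begins 47 mm behind the grasp point.
Start: joints at [-0.973, 0.359, 0.012, 0, -1.224, -0.288], TCP at [0.206, -0.643, 0.226] pointing down, gripper open.
Joint ranges: [-3.07, 3.07], [-1.43, 2.12], [-1.02, 1.25], [-3.03, 1.67], [-3.05, -0], [-3.03, 3.03]. Speed limits (rad/s): [2.39, 2.39, 3.01, 3.14, 3.14, 3.14].

INTERFACE

Orientations are given as [roll, pitch, yaw] about the fixed x, y, z axes, in that order (R = Rz(yaw) Ry(pitch) Rx(roll)).
In Python, from station import arm gives the robot as it stands.
- The arm moves only by the tool jog_arm, never from a script. Its argument "targets" is a list of rows, each an object of numbers: "dx", "dy", "dz": the shift along the tool's x, y, z in mm; "rx", "ry", "rz": the turn, a rotation vector about the tool's x, y, z in rad; "gripper": the closure, from 0 (fully open) to 1 (shut). In form: [{"dx": .., "dy": .., "dz": .., "rx": .., "ry": .., "rz": .., "gripper": ..}, ...]. A call has exactly 8 rows; each row is the pose to reach, as a shift and turn from the pose commanded when the call began, along the tool's axes at that moment; what a row does not reach only later rows make up. A row lasts 1/12 s, in which the tool goes at most 41.7 mm and 7.16 degrees, less where a joint would pass 70% of its speed; a pose out of reach is approached as far as the arm can. A call with a gripper value outside its range is refused whole. The fingers move at their own pace and stop on an object; "force" is the grip in N (left out, the last holds). Time passes only in rows, so rows that repeat a pose let the fingers close, or fill a call up. It gives the time, the measured TCP pose, the force, the opening and the grip force at its end, in the units of the state.
- arm.get_state(): the state, without advancing time (a new reading comes with each control period).
- arm.grab_frame(name): name is "side" or "top"; returns a dict with "frame" (480x640x3 uint8, red, green, blue), "z_map" (480x640 float32, m along the optical axis (not along the pixel's ray), 0 where there is no reading), "fx", "fy", "cx", "cy" (pixels), "distortion" ([k1, k2, p1, p2, k3] as OpenCV has them; the pictures are not rectified), "view" (4x4, takes a point from world to camera coordinates). Camera axes: x right, y down, z forward; pixel columns grow to the right and rows downward; lengths in m; the calibration is good to about 2 mm. A picture is of the moment at which its call begins.
- arm.job_done(): hands the job in; it is judged then, once.
The state is a dict: "t": time; "q": joint angles; "qd": joint speeds; "joint_efforts": joint torques, N m; "eef_pos": TCP position; "ee_rot": TCP orientation; "force": force on the tool from outside, world axes, zero at the start; "moment": the same for the moment, N m; "width": finger opening in m; "gripper_force": force on a finger pad.
Only numpy, scipy, OpenCV 4.12 (cv2) and the standard library are available. Lean on these libraries where they do the work, as an engineer would, in place of code of your own. Each camera call takes 0.05 s, during which the arm holds its last target. There are 200 camera calls.

## Working session

There is one attempt and no reset: what is moved stays moved. The work goes in short steps, Python scripts to look and compute and a tool call to move; the robot and the scene stay as the last step left them, time stands still between calls to the robot, and variables do not carry over. Pictures are saved under pics/ and viewed, at most 10 in all, crops included, and the job is handed in when it is done.

Besides the shell and the picture viewer there is one more tool, called after "Emit:" by a JSON object that holds its "name" and its "arguments". jog_arm: Moves the arm, as the interface text tells. Its arguments: {"type":"object","properties":{"targets":{"type":"array","items":{"type":"object","properties":{"dx":{"type":"number"},"dy":{"type":"number"},"dz":{"type":"number"},"rx":{"type":"number"},"ry":{"type":"number"},"rz":{"type":"number"},"gripper":{"type":"number"}}}},"force":{"type":"number"}},"required":["targets"]}

```bash
ls; mkdir -p pics
cat > h.py <<'E'
import numpy as np,cv2
from station import arm
def grab(n):
    return arm.grab_frame(n)
def pts(f):
    """world xyz per pixel from depth"""
    K=np.array([[f['fx'],0,f['cx']],[0,f['fy'],f['cy']],[0,0,1.]])
    v,u=np.mgrid[0:480,0:640]
    p=cv2.undistortPoints(np.stack([u,v],-1).reshape(-1,1,2).astype(float),K,np.array(f['distortion'])).reshape(480,640,2)
    z=f['z_map']; P=np.dstack([p*z[...,None],z])
    V=np.array(f['view']); W=(P-V[:3,3])@V[:3,:3]
    W[z==0]=np.nan
    return W
E
python3 - <<'E'
from h import *
for n in('top','side'):
    f=grab(n); cv2.imwrite(f'pics/{n}0.png',f['frame'][...,::-1]); np.savez(f'{n}0.npz',W=pts(f),rgb=f['frame'])
    V=np.array(f['view']);print(n,f['fx'],np.round(-V[:3,:3].T@V[:3,3],3),np.round(V[:3,:3],2).tolist())
print(arm.get_state())
E
```

```text
pics
top 612.0801965342625 [ 0.376 -0.016  1.401] [[0.0, -1.0, 0.0], [-0.99, -0.0, -0.15], [0.15, -0.0, -0.99]]
side 444.3116100958815 [0.79  1.008 0.645] [[-0.98, 0.2, -0.0], [0.09, 0.43, -0.9], [-0.18, -0.88, -0.44]]
{'t': 0.1, 'q': array([-9.72943382e-01,  3.59323596e-01,  1.11581300e-02, -2.88515389e-04,
       -1.22409062e+00, -2.88108595e-01]), 'qd': array([ 0.00173696, -0.00332853,  0.00193234,  0.0022712 ,  0.00080889,
        0.00034585]), 'joint_efforts': array([-2.06550460e-03, -5.84163165e+01,  2.93748361e+01,  7.01521039e+00,
        1.02752171e-02, -6.54137557e-05]), 'eef_pos': array([ 0.20559458, -0.64247733,  0.22521792]), 'ee_rot': array([ 3.14011599e+00, -1.54753007e-04, -2.83194642e+00]), 'force': array([-0.11408354,  0.43606741,  0.59436333]), 'moment': array([ 0.00020866, -0.03159539, -0.00640398]), 'gripper_force': 0.0, 'width': 0.08764193602182616}
```

View pics/top0.png

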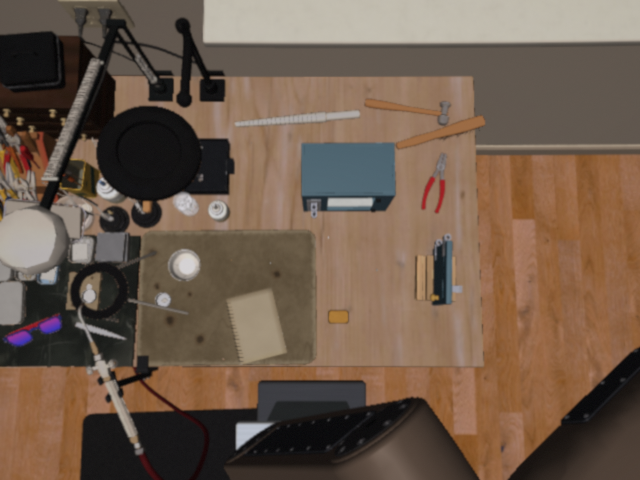

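View pics/side0.png

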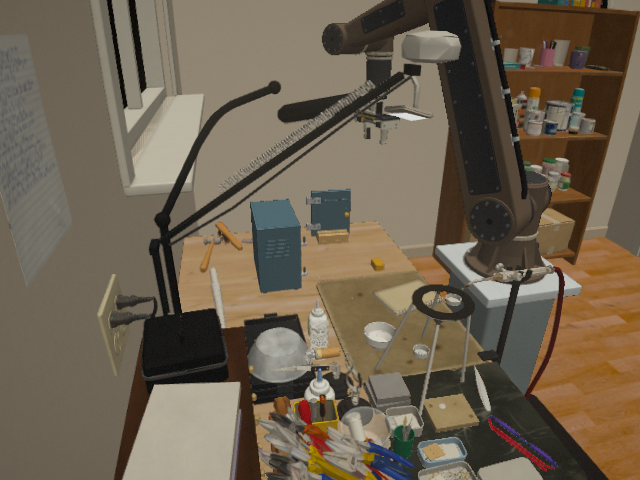

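The top view shows the cabinet at about (348,175) with its hinge lug at (314,207). The door is in the stand at (442,270), hinge edge up (world +x), knob on the left. This is already the 90° open orientation. The side view confirms it.

Run:
```python
from h import *
d=np.load('top0.npz');W=d['W'];rgb=d['rgb']
def rect(mask,name):
    P=W[mask][:,:2]; r=cv2.minAreaRect((P*1000).astype(np.float32)); print(name,mask.sum(),r, 'z',np.median(W[mask][:,2]))
v,u=np.mgrid[0:480,0:640]
z=W[...,2]
box=lambda a,b,c,e:(u>a)&(u<b)&(v>c)&(v<e)
rect(box(290,405,130,225)&(abs(z-.191)<.01),'cab top')
m=box(290,330,195,225)&(z>.1)&(z<.16);rect(m,'lug hi');
m=box(420,470,225,310)&(abs(z-.167)<.008);rect(m,'door top')
P=W[m][:,:2]; 
print('door line',cv2.fitLine((P*1000).astype(np.float32),cv2.DIST_HUBER,0,.01,.01).ravel())
m=box(405,470,245,310)&(abs(z-.032)<.006);rect(m,'stand')
f=grab('side');K=None
d=np.load('side0.npz');W=d['W'];z=W[...,2]
m=box(230,300,190,240)&(abs(z-.191)<.006);rect(m,'cab top side')
m=box(305,355,180,215)&(abs(z-.165)<.006);rect(m,'door top side')
m=box(305,355,185,240)&(z>.04)&(z<.16); P=W[m];
g=m&(d['rgb'].astype(int)[...,2]>d['rgb'].astype(int)[...,0]+15)
P=W[g];print('face',g.sum(),np.percentile(P,[2,50,98],axis=0))
c=np.median(P,0);print(np.linalg.svd((P-P.mean(0))[::3],full_matrices=False)[2][2])
t=cv2.imread('pics/top0.png');s=cv2.imread('pics/side0.png')
a=cv2.resize(t[130:310,285:475],None,fx=2.1,fy=2.1,interpolation=2);b=cv2.resize(s[175:295,240:370],None,fx=3,fy=3,interpolation=2)
o=np.zeros((400,800,3),np.uint8);o[:a.shape[0],:a.shape[1]]=a;o[:b.shape[0],405:405+b.shape[1]]=b;cv2.imwrite('pics/crop1.png',o)
```

```text
cab top 5105 ((676.2382202148438, -79.68154907226562), (115.2363052368164, 190.14942932128906), 0.4674362540245056) z 0.19202845663649143
lug hi 196 ((609.9052734375, -12.223913192749023), (21.401147842407227, 53.79580307006836), 0.6078341007232666) z 0.132755586767063
door top 420 ((469.0423278808594, -281.8569030761719), (13.303705215454102, 125.1473617553711), 87.82393646240234) z 0.16686968129574975
door line [ 9.9927211e-01 -3.8147479e-02  4.6860895e+02 -2.8114798e+02]
stand 673 ((468.0598449707031, -281.33740234375), (85.48155212402344, 125.12837982177734), 88.14028930664062) z 0.032283024735503416
cab top side 1231 ((675.9546508789062, -75.80924987792969), (109.98036193847656, 195.885009765625), 0.5373367667198181) z 0.1905261448095614
door top side 123 ((469.845947265625, -279.18695068359375), (19.34199333190918, 126.98224639892578), 86.13563537597656) z 0.16405172325739856
face 661 [[ 0.41708096 -0.28291973  0.04620953]
 [ 0.48196512 -0.27603266  0.10941621]
 [ 0.53064875 -0.27001687  0.15783334]]
[-0.04102275 -0.9990197  -0.01663657]
```

View pics/crop1.png

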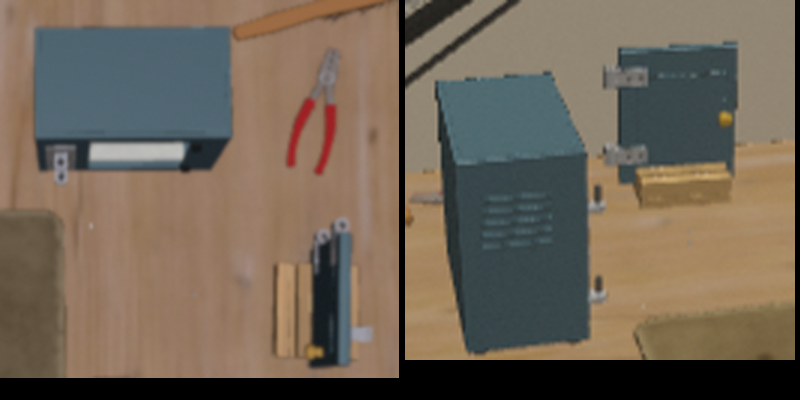

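The crop shows the cabinet's upper lug and pin clearly in front of the hinge side, and the door in the stand with its tongue on the −y side and knob on the +y side. The sizes match those given.

```bash
cat >> h.py <<'E'
from scipy.spatial.transform import Rotation as R
def to(x,y,z,yaw,s=None):
    """tool-frame shift (mm) and turn from the measured pose to a tool-down pose (mm, rad)"""
    s=s or arm.get_state(); r0=R.from_euler('xyz',s['ee_rot']); r1=R.from_euler('xyz',[np.pi,0,yaw])
    print('d',np.round(r0.inv().apply(np.array([x,y,z])-np.array(s['eef_pos'])*1000),1),'r',np.round((r0.inv()*r1).as_rotvec(),4))
E
python3 -c "
from h import *
to(473,-281,210,np.pi-.039)"
```

```text
d [-364.8  262.8   15.6] r [ 0.0012 -0.0004  0.3487]
```

Emit:
{"name": "jog_arm", "arguments": {"targets": [{"dx":-364.8,"dy":262.8,"dz":0,"rz":0.349},{"dx":-364.8,"dy":262.8,"dz":0,"rz":0.349},{"dx":-364.8,"dy":262.8,"dz":0,"rz":0.349},{"dx":-364.8,"dy":262.8,"dz":0,"rz":0.349},{"dx":-364.8,"dy":262.8,"dz":0,"rz":0.349},{"dx":-364.8,"dy":262.8,"dz":0,"rz":0.349},{"dx":-364.8,"dy":262.8,"dz":0,"rz":0.349},{"dx":-364.8,"dy":262.8,"dz":0,"rz":0.349}], "force": 50}}

```text
invalid input at $.targets[0]: expected keys dx, dy, dz, rx, ry, rz, gripper
```

```bash
python3 -c "
from h import *
to(473,-281,210,np.pi-.039)"
```

```text
d [-364.8  262.8   15.6] r [ 0.0012 -0.0004  0.3487]
```

Emit:
{"name": "jog_arm", "arguments": {"targets": [{"dx":-364.8,"dy":262.8,"dz":0,"rx":0,"ry":0,"rz":0.349,"gripper":0},{"dx":-364.8,"dy":262.8,"dz":0,"rx":0,"ry":0,"rz":0.349,"gripper":0},{"dx":-364.8,"dy":262.8,"dz":0,"rx":0,"ry":0,"rz":0.349,"gripper":0},{"dx":-364.8,"dy":262.8,"dz":0,"rx":0,"ry":0,"rz":0.349,"gripper":0},{"dx":-364.8,"dy":262.8,"dz":0,"rx":0,"ry":0,"rz":0.349,"gripper":0},{"dx":-364.8,"dy":262.8,"dz":0,"rx":0,"ry":0,"rz":0.349,"gripper":0},{"dx":-364.8,"dy":262.8,"dz":0,"rx":0,"ry":0,"rz":0.349,"gripper":0},{"dx":-364.8,"dy":262.8,"dz":0,"rx":0,"ry":0,"rz":0.349,"gripper":0}], "force": 50}}

```text
t: 0.82
eef_pos: [0.4031, -0.3751, 0.2261]
ee_rot: [3.142, 0.0, 3.102]
force: [0.9, -0.5, -0.7]
width: 0.0879
gripper_force: 0.0
```

```bash
python3 -c "
from h import *
to(473,-281,210,np.pi-.039)"
```

```text
d [-66.2  96.8  16.1] r [ 0.0001  0.     -0.0004]
```

Emit:
{"name": "jog_arm", "arguments": {"targets": [{"dx":-22,"dy":32,"dz":0,"rx":0,"ry":0,"rz":0,"gripper":0},{"dx":-44,"dy":64,"dz":0,"rx":0,"ry":0,"rz":0,"gripper":0},{"dx":-66,"dy":97,"dz":0,"rx":0,"ry":0,"rz":0,"gripper":0},{"dx":-66,"dy":97,"dz":6,"rx":0,"ry":0,"rz":0,"gripper":0},{"dx":-66,"dy":97,"dz":12,"rx":0,"ry":0,"rz":0,"gripper":0},{"dx":-66,"dy":97,"dz":16,"rx":0,"ry":0,"rz":0,"gripper":0},{"dx":-66,"dy":97,"dz":16,"rx":0,"ry":0,"rz":0,"gripper":0},{"dx":-66,"dy":97,"dz":16,"rx":0,"ry":0,"rz":0,"gripper":0}]}}

```text
t: 1.48
eef_pos: [0.4712, -0.2835, 0.2097]
ee_rot: [3.142, -0.001, 3.101]
force: [-0.1, 0.1, 0.4]
width: 0.0875
gripper_force: 0.0
```

```bash
python3 -c "
from h import *
f=grab('side');a=f['frame'][...,::-1][100:290,200:420];cv2.imwrite('pics/side1.png',cv2.resize(a,None,fx=3,fy=3,interpolation=2))
to(473,-281,152,np.pi-.039)"
```

```text
d [-1.4  2.7 58. ] r [-0.0001 -0.0004 -0.0019]
```

View pics/side1.png

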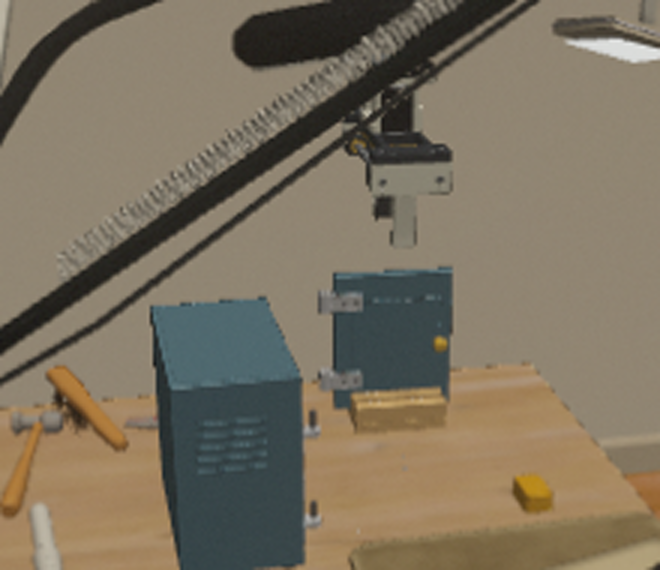

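The gripper stands over the panel's middle, clear of the tongue and knob. I'll lower it, check, then close.

Emit:
{"name": "jog_arm", "arguments": {"targets": [{"dx":0,"dy":0,"dz":15,"rx":0,"ry":0,"rz":0,"gripper":0},{"dx":0,"dy":0,"dz":30,"rx":0,"ry":0,"rz":0,"gripper":0},{"dx":0,"dy":0,"dz":45,"rx":0,"ry":0,"rz":0,"gripper":0},{"dx":0,"dy":0,"dz":58,"rx":0,"ry":0,"rz":0,"gripper":0},{"dx":0,"dy":0,"dz":58,"rx":0,"ry":0,"rz":0,"gripper":0.4},{"dx":0,"dy":0,"dz":58,"rx":0,"ry":0,"rz":0,"gripper":0.6},{"dx":0,"dy":0,"dz":58,"rx":0,"ry":0,"rz":0,"gripper":0.6},{"dx":0,"dy":0,"dz":58,"rx":0,"ry":0,"rz":0,"gripper":0.6}], "force": 50}}

```text
t: 2.2
eef_pos: [0.4727, -0.2831, 0.1532]
ee_rot: [-3.141, 0.002, 3.102]
force: [-0.7, -0.7, 1.1]
width: 0.0665
gripper_force: 0.0
```

Emit:
{"name": "jog_arm", "arguments": {"targets": [{"dx":0,"dy":0,"dz":0,"rx":0,"ry":0,"rz":0,"gripper":0.7},{"dx":0,"dy":0,"dz":0,"rx":0,"ry":0,"rz":0,"gripper":0.8},{"dx":0,"dy":0,"dz":0,"rx":0,"ry":0,"rz":0,"gripper":0.9},{"dx":0,"dy":0,"dz":0,"rx":0,"ry":0,"rz":0,"gripper":1},{"dx":0,"dy":0,"dz":0,"rx":0,"ry":0,"rz":0,"gripper":1},{"dx":0,"dy":0,"dz":0,"rx":0,"ry":0,"rz":0,"gripper":1},{"dx":0,"dy":0,"dz":0,"rx":0,"ry":0,"rz":0,"gripper":1},{"dx":0,"dy":0,"dz":0,"rx":0,"ry":0,"rz":0,"gripper":1}]}}

```text
t: 2.87
eef_pos: [0.4722, -0.2826, 0.1521]
ee_rot: [-3.142, -0.0, 3.102]
force: [-0.0, -0.5, -0.0]
width: 0.0133
gripper_force: 0.3
```

```bash
python3 -c "
from h import *
print(arm.get_state())
to(473,-281,252,np.pi-.039)"
```

```text
{'t': 2.8667, 'q': array([-1.83353069e-01,  2.16365700e-01, -3.68067768e-01,  1.86708734e-05,
       -9.86445770e-01, -1.42662433e+00]), 'qd': array([ 0.0010403 ,  0.00175972,  0.00129917,  0.00162159,  0.00237136,
       -0.00121577]), 'joint_efforts': array([ 3.29589988e-03, -4.36363685e+01,  2.59286356e+01,  6.17862761e+00,
       -7.43158883e-02,  6.70136160e-05]), 'eef_pos': array([ 0.47215986, -0.2826311 ,  0.15205453]), 'ee_rot': array([-3.14158916e+00, -8.42878003e-05,  3.10242188e+00]), 'force': array([-0.00312145, -0.53853905, -0.03590414]), 'moment': array([-0.03433091, -0.02450156,  0.01158724]), 'gripper_force': 0.30379260890185833, 'width': 0.013254569490495858}
d [ -0.8   1.7 -99.9] r [-0.     -0.0001 -0.0002]
```

Emit:
{"name": "jog_arm", "arguments": {"targets": [{"dx":0,"dy":0,"dz":0,"rx":0,"ry":0,"rz":0,"gripper":1},{"dx":0,"dy":0,"dz":0,"rx":0,"ry":0,"rz":0,"gripper":1},{"dx":0,"dy":0,"dz":0,"rx":0,"ry":0,"rz":0,"gripper":1},{"dx":0,"dy":0,"dz":-5,"rx":0,"ry":0,"rz":0,"gripper":1},{"dx":0,"dy":0,"dz":-15,"rx":0,"ry":0,"rz":0,"gripper":1},{"dx":0,"dy":0,"dz":-28,"rx":0,"ry":0,"rz":0,"gripper":1},{"dx":0,"dy":0,"dz":-40,"rx":0,"ry":0,"rz":0,"gripper":1},{"dx":0,"dy":0,"dz":-50,"rx":0,"ry":0,"rz":0,"gripper":1}], "force": 60}}

```text
t: 3.53
eef_pos: [0.4723, -0.2827, 0.2036]
ee_rot: [-3.141, 0.001, 3.102]
force: [0.1, -0.1, -2.9]
width: 0.0112
gripper_force: 60.0
```

Emit:
{"name": "jog_arm", "arguments": {"targets": [{"dx":0,"dy":0,"dz":0,"rx":0,"ry":0,"rz":0,"gripper":1},{"dx":0,"dy":20,"dz":0,"rx":0,"ry":0,"rz":0,"gripper":1},{"dx":0,"dy":50,"dz":0,"rx":0,"ry":0,"rz":0,"gripper":1},{"dx":0,"dy":80,"dz":0,"rx":0,"ry":0,"rz":0,"gripper":1},{"dx":0,"dy":110,"dz":0,"rx":0,"ry":0,"rz":0,"gripper":1},{"dx":0,"dy":135,"dz":0,"rx":0,"ry":0,"rz":0,"gripper":1},{"dx":0,"dy":150,"dz":0,"rx":0,"ry":0,"rz":0,"gripper":1},{"dx":0,"dy":150,"dz":0,"rx":0,"ry":0,"rz":0,"gripper":1}]}}

```text
t: 4.2
eef_pos: [0.4779, -0.1304, 0.202]
ee_rot: [3.141, 0.0, 3.105]
force: [-0.8, 0.7, -2.6]
width: 0.0116
gripper_force: 60.0
```

Run:
```python
from h import *
print(arm.get_state()['force'],arm.get_state()['moment'])
f=grab('top');W=pts(f);a=f['frame'][...,::-1]
cv2.imwrite('pics/top2.png',cv2.resize(a[130:330,280:480],None,fx=3,fy=3,interpolation=2))
f=grab('side');W=pts(f);rgb=f['frame'].astype(int)
np.savez('side2.npz',W=W,rgb=f['frame'])
```

```text
[-0.81441081  0.71634034 -2.5967926 ] [ 0.14954302 -0.02770061 -0.06534954]
```

View pics/top2.png

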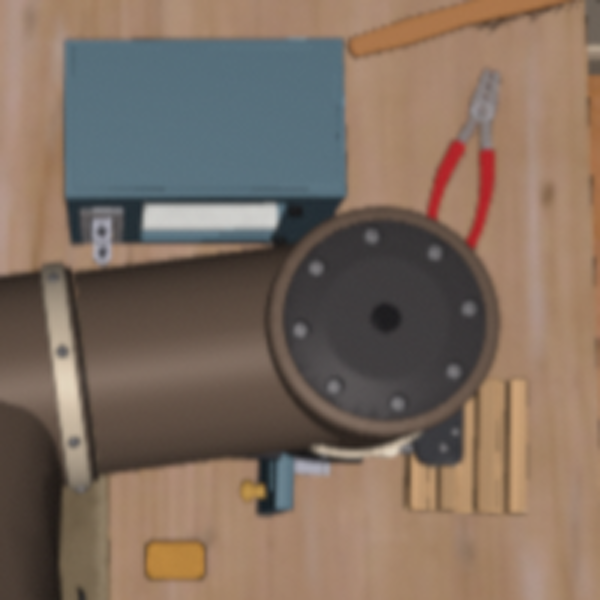

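The top view shows the arm covering the door, but the upper pin (about 314,207 in full-image pixels) and lower pin (about 314,214) are clear. The door is held upright. I'll measure the pins and the barrels now.

Run:
```python
from h import *
def ray(f,u,v,z):
    K=np.array([[f['fx'],0,f['cx']],[0,f['fy'],f['cy']],[0,0,1.]])
    p=cv2.undistortPoints(np.array([[[u,v]]],float),K,np.array(f['distortion'])).ravel()
    V=np.array(f['view']);c=-V[:3,:3].T@V[:3,3];d=V[:3,:3].T@np.array([*p,1]);return (c+d*(z-c[2])/d[2])*1000
f=grab('top');g=cv2.cvtColor(f['frame'],cv2.COLOR_RGB2GRAY)
print(g[200:220,304:324])
for z,u,v in((.147,313.7,207.3),(.057,313.7,214)):print(ray(f,u,v,z))
W=pts(f)
d=np.load('side2.npz');W=d['W'];gs=cv2.cvtColor(d['rgb'],cv2.COLOR_RGB2GRAY)
a=d['rgb'][170:300,230:400,::-1]
b=f['frame'][190:225,295:335,::-1]
o=np.zeros((560,800,3),np.uint8);A=cv2.resize(a,None,fx=3,fy=3,interpolation=2);B=cv2.resize(b,None,fx=7,fy=7,interpolation=0)
o[:A.shape[0],:A.shape[1]]=A;o[:B.shape[0],515:515+B.shape[1]]=B;cv2.imwrite('pics/pins.png',o)
```

```text
[[ 43  48  67  91  96  96 103 117 124 124 123 125 122 117 116 115 103  66
   45  44]
 [ 44  47  65  92  96  95  97 104 108 109 108 110 110 103 102 101  92  61
   45  44]
 [ 44  45  59  84  89  88  92 109 115 116 116 121 123 100  89  88  82  57
   45  44]
 [ 46  45  58  81  86  85  97 135 144 141 144 148 146 107  86  86  81  58
   45  44]
 [ 45  46  58  81  88  88 105 151 158 147 150 161 155 108  82  84  82  57
   46  45]
 [ 46  45  57  79  87  89 109 153 149 123 129 152 153 107  81  84  80  57
   46  44]
 [ 46  46  54  75  84  87 109 147 128  92  97 133 148 108  84  83  76  56
   45  44]
 [ 47  45  54  72  83  84 109 143 120  83  87 129 149 114  86  83  72  53
   45  43]
 [ 49  46  52  70  81  81 108 147 137 111 111 144 154 116  85  81  70  52
   45  44]
 [ 56  46  51  67  81  84 105 144 152 143 140 155 148 110  85  82  71  53
   45  46]
 [ 67  59  62  75  91  94 111 142 150 149 147 151 145 111  95  92  83  70
   64  62]
 [ 98  94  97 103 116 119 130 153 152 144 137 148 154 131 119 118 115 110
  103 101]
 [126 127 129 132 138 139 146 162 158 132 119 140 160 147 139 140 141 139
  131 128]
 [140 142 142 143 144 144 150 162 148 107  92 126 158 150 144 146 147 146
  138 133]
 [143 144 144 144 143 144 149 162 145  99  89 130 159 151 146 147 148 146
  138 132]
 [143 144 144 143 144 143 147 156 152 119 112 146 162 151 146 147 148 145
  136 131]
 [142 144 144 144 144 143 141 142 149 144 142 153 156 146 144 144 143 140
  131 126]
 [136 140 144 144 145 144 138 130 137 142 141 140 136 135 134 129 123 119
  109 103]
 [112 124 136 139 139 137 131 118 113 112 110 105 106 107 104  95  85  80
   73  66]
 [ 71  96 112 114 112 109 103  89  80  76  74  67  66  64  61  56  51  49
   48  46]]
[604.13938893 -10.50800546 147.        ]
[605.36743865 -10.15061075  57.        ]
```

View pics/pins.png

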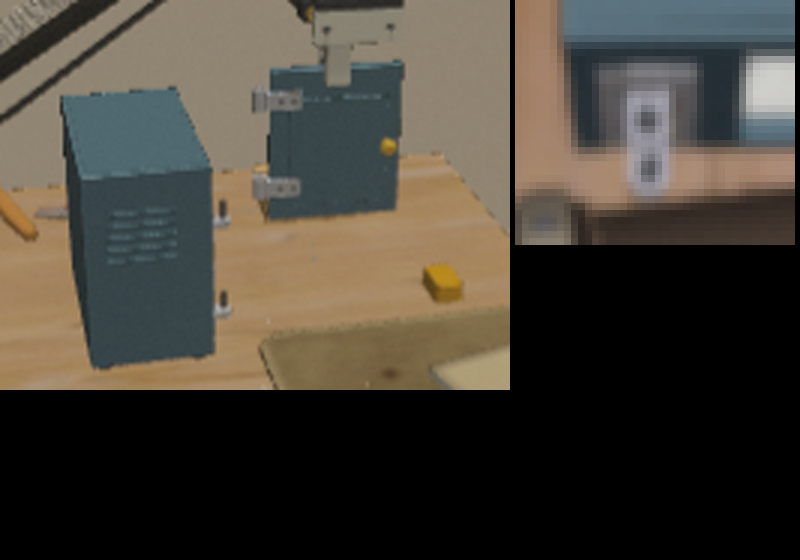

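Run:
```python
from h import *
def ray(f,u,v,z):
    K=np.array([[f['fx'],0,f['cx']],[0,f['fy'],f['cy']],[0,0,1.]])
    p=cv2.undistortPoints(np.array([[[u,v]]],float),K,np.array(f['distortion'])).ravel()
    V=np.array(f['view']);c=-V[:3,:3].T@V[:3,3];d=V[:3,:3].T@np.array([*p,1]);return np.round((c+d*(z-c[2])/d[2])*1000,1)
f=grab('top');g=cv2.cvtColor(np.load('top0.npz')['rgb'],cv2.COLOR_RGB2GRAY)
print(g[230:252,432:455])
for z,u,v in((.147,313.45,206.8),(.057,313.55,213.7),(.148,447.4,237.6),(.058,438.5,242.5)):print(u,v,ray(f,u,v,z),ray(f,u+1,v+1,z))
d=np.load('side2.npz');print(np.unravel_index(1,(2,2)))
to(473,-281,200,np.pi-.039)
```

```text
[[121 122 122 123 123 124 125 125 125 125 125 125 123 123 122 124 125 126
  127 126 125 126 127]
 [120 121 122 123 123 124 125 125 125 125 125 124 123 122 123 124 126 128
  127 126 125 126 127]
 [120 120 121 122 123 123 125 126 126 126 125 125 124 123 125 127 129 130
  128 126 125 126 126]
 [119 120 121 122 122 124 125 125 126 125 125 126 125 127 132 135 138 136
  131 127 126 126 127]
 [119 120 122 123 123 123 124 125 125 126 125 124 125 134 140 141 143 144
  138 130 126 126 127]
 [121 121 122 123 123 124 125 125 125 125 121 115 124 138 136 127 130 141
  142 133 128 126 127]
 [120 120 123 123 123 124 125 125 125 123 110  99 118 137 125 101 102 124
  140 135 127 126 127]
 [120 120 123 123 125 124 125 126 125 121  97  84 111 135 124  96  88 114
  137 135 128 126 127]
 [121 121 123 123 124 127 129 130 129 121  94  81 108 134 134 114 105 124
  139 135 127 125 126]
 [121 121 122 121 126 135 139 139 138 127 102  85 101 125 132 125 124 135
  135 129 125 126 127]
 [121 120 118 116 126 140 138 135 139 133 105  85  91 104 112 114 120 124
  119 117 119 124 126]
 [121 119 109 107 127 135 121 111
[... 636 characters left out ...]
 114 125]
 [112  92  85 101  79  43  29  28  26  34  54  71  67  50  59  88 101 102
   99  96 100 115 125]
 [100  73  74  99  79  43  26  28  27  35  56  76  69  50  59  88 101 102
   99  96 102 114 124]
 [ 93  62  72 100  79  43  28  28  28  36  57  77  70  51  59  89 102 102
   99  98 105 118 126]
 [ 91  60  74 101  80  43  28  27  27  34  57  77  70  50  60  90 102 102
  100 100 112 122 126]]
313.45 206.8 [605.2 -10.  147. ] [603.1 -12.1 147. ]
313.55 213.7 [606.   -9.8  57. ] [603.8 -12.   57. ]
447.4 237.6 [ 540.9 -286.1  148. ] [ 538.8 -288.1  148. ]
438.5 242.5 [ 541.8 -285.7   58. ] [ 539.6 -287.8   58. ]
(np.int64(0), np.int64(1))
d [  -1.  -148.     1.9] r [-0.0001 -0.0004 -0.0003]
```

Run:
```python
from h import *
to(490,-6.5,195,np.pi-.039);to(534.8,-6.5,195,np.pi-.039)
```

```text
d [ -7.2 127.    6.9] r [-0.0001 -0.0004 -0.0003]
d [-51.9 128.7   6.9] r [-0.0001 -0.0004 -0.0003]
```

Emit:
{"name": "jog_arm", "arguments": {"targets": [{"dx":-2,"dy":20,"dz":0,"rx":0,"ry":0,"rz":0,"gripper":1},{"dx":-4,"dy":50,"dz":0,"rx":0,"ry":0,"rz":0,"gripper":1},{"dx":-6,"dy":80,"dz":0,"rx":0,"ry":0,"rz":0,"gripper":1},{"dx":-7,"dy":107,"dz":0,"rx":0,"ry":0,"rz":0,"gripper":1},{"dx":-20,"dy":125,"dz":3,"rx":0,"ry":0,"rz":0,"gripper":1},{"dx":-35,"dy":129,"dz":7,"rx":0,"ry":0,"rz":0,"gripper":1},{"dx":-46,"dy":129,"dz":7,"rx":0,"ry":0,"rz":0,"gripper":1},{"dx":-52,"dy":129,"dz":7,"rx":0,"ry":0,"rz":0,"gripper":1}]}}

```text
t: 5.07
eef_pos: [0.5361, -0.0065, 0.1945]
ee_rot: [-3.141, -0.001, 3.102]
force: [1.1, -0.6, -2.6]
width: 0.0115
gripper_force: 60.0
```

Emit:
{"name": "jog_arm", "arguments": {"targets": [{"dx":0,"dy":0,"dz":0,"rx":0,"ry":0,"rz":0,"gripper":1},{"dx":0,"dy":0,"dz":4,"rx":0,"ry":0,"rz":0,"gripper":1},{"dx":0,"dy":0,"dz":8,"rx":0,"ry":0,"rz":0,"gripper":1},{"dx":0,"dy":0,"dz":12,"rx":0,"ry":0,"rz":0,"gripper":1},{"dx":0,"dy":0,"dz":12,"rx":0,"ry":0,"rz":0,"gripper":1},{"dx":0,"dy":0,"dz":12,"rx":0,"ry":0,"rz":0,"gripper":1},{"dx":0,"dy":0,"dz":12,"rx":0,"ry":0,"rz":0,"gripper":1},{"dx":0,"dy":0,"dz":12,"rx":0,"ry":0,"rz":0,"gripper":1}]}}

```text
t: 5.73
eef_pos: [0.5351, -0.0058, 0.1834]
ee_rot: [3.141, 0.001, 3.103]
force: [0.4, 0.0, -2.3]
width: 0.0117
gripper_force: 60.0
```

Run:
```python
from h import *
print(arm.get_state()['force'],arm.get_state()['moment'])
t=grab('top')['frame'][190:230,290:340,::-1]
f=grab('side');W=pts(f);np.savez('side3.npz',W=W,rgb=f['frame'])
a=f['frame'][180:290,280:380,::-1]
o=np.zeros((560,800,3),np.uint8);A=cv2.resize(a,None,fx=5,fy=5,interpolation=2);B=cv2.resize(t,None,fx=6,fy=6,interpolation=2)
o[:A.shape[0],:A.shape[1]]=A;o[:B.shape[0],500:500+B.shape[1]]=B;cv2.imwrite('pics/hov.png',o)
to(534.8,-6.5,182,np.pi-.039)
```

```text
[ 0.4377754   0.02053649 -2.32610326] [-0.02333085 -0.0046316  -0.0198413 ]
d [ 0.3 -0.7  1.3] r [ 0.0001  0.0004 -0.0001]
```

View pics/hov.png

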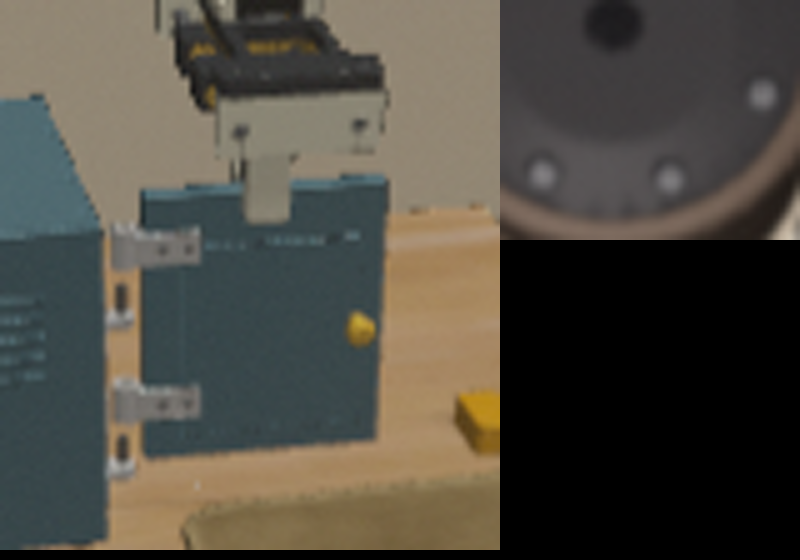

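The barrels sit just above the pins in the side view (barrels around u=303, pins around u=304), so I'm within a few mm. I'll take numbers for the remaining x and y error.

Run:
```python
from h import *
d=np.load('side3.npz');W=d['W'];g=cv2.cvtColor(d['rgb'],cv2.COLOR_RGB2GRAY)
for r in (225,229,232,237,239,243,244,256,259,262,267,269,273,274):
    print(r,g[r,298:312],np.round(W[r,300:309,1]*1000).astype(int),np.round(W[r,300:309,2]*1000)[4])
```

```text
225 [ 90  94 119 132 112 152 140 134 158 113  78  66  67  67] [-1460 -1442   -10   -11   -11   -12    -9    -9    -4] 178.0
229 [ 69  70  95 135 105 107 111 117 119 112 112 113 113 104] [  17 -378   -3   -5   -1    0   -4    2   -1] 171.0
232 [ 65  68  96 142 107 107 112 118 118 113 111 112 110 108] [  17 -352   -4   -2    2   -1    0   -2    0] 165.0
237 [ 68  67  88 136 135  78  73 108 141 137  69  67  67  66] [  17 -309 -311   -8   -6 -304 -308 -309   -5] 146.0
239 [ 67  68  88 131 131  70  60 100 137 132  68  67  67  65] [  13 -293 -295   -7   -5 -294 -290 -290   -7] 141.0
243 [ 68  68  81 143 161 140 125 150 146 134  70  66  67  66] [  17   -9   -6   -9   -6   -5   -8 -259   -6] 129.0
244 [ 67  64  78 132 137 130 121 110 122 132  68  65  66  65] [  16   -6    0   -4   -2    0   -6 -254   -8] 128.0
256 [ 67  67  73 114 146 163 144 135 146 153  86  65  65  66] [  14    7 -174   -8  -14  -14   -9  -11   -9] 86.0
259 [ 66  67  76 122 110 103 110 116 118 112 114 115 115 114] [                  16                    5                 -160
 -9223372036854775808                    0                   -2
                   -6                    0                   -1] 85.0
262 [ 67  65  73 112 112 102 110 116 118 114 114 115 115 113] [  16    7 -136   -3   -7   -3    2   -2    1] 73.0
267 [ 68  65  70 100 140 114  77 105 142 138  88  67  66  65] [  14    3 -111 -108   -8   -9 -103 -108  -10] 56.0
269 [ 66  66  70 101 139  90  59  91 140 138  90  67  68  68] [ 12   6 -94 -95  -7  -9 -95 -94 -14] 51.0
273 [ 65  66  76 124 165 162 142 157 151 128 146 145 144 147] [ 15   4  -8  -7  -6  -5  -6 -71 -74] 39.0
274 [ 64  65  77 129 144 141 128 127 126 136 145 145 145 145] [ 17   3  -4  -6   0   0  -3 -69 -66] 40.0<stdin>:4: RuntimeWarning: invalid value encountered in cast
```

Emit:
{"name": "jog_arm", "arguments": {"targets": [{"dx":-1.2,"dy":0,"dz":2,"rx":0,"ry":0,"rz":0,"gripper":1},{"dx":-1.2,"dy":0,"dz":4,"rx":0,"ry":0,"rz":0,"gripper":1},{"dx":-1.2,"dy":0,"dz":6,"rx":0,"ry":0,"rz":0,"gripper":1},{"dx":-1.2,"dy":0,"dz":7,"rx":0,"ry":0,"rz":0,"gripper":1},{"dx":-1.2,"dy":0,"dz":8,"rx":0,"ry":0,"rz":0,"gripper":1},{"dx":-1.2,"dy":0,"dz":9,"rx":0,"ry":0,"rz":0,"gripper":1},{"dx":-1.2,"dy":0,"dz":9.5,"rx":0,"ry":0,"rz":0,"gripper":1},{"dx":-1.2,"dy":0,"dz":9.5,"rx":0,"ry":0,"rz":0,"gripper":1}]}}

```text
t: 6.5
eef_pos: [0.5362, -0.006, 0.1735]
ee_rot: [-3.142, -0.0, 3.102]
force: [-0.1, -0.2, -2.2]
width: 0.0114
gripper_force: 60.0
```

Emit:
{"name": "jog_arm", "arguments": {"targets": [{"dx":0,"dy":0,"dz":0.4,"rx":0,"ry":0,"rz":0,"gripper":1},{"dx":0,"dy":0,"dz":0.8,"rx":0,"ry":0,"rz":0,"gripper":1},{"dx":0,"dy":0,"dz":1.2,"rx":0,"ry":0,"rz":0,"gripper":1},{"dx":0,"dy":0,"dz":1.6,"rx":0,"ry":0,"rz":0,"gripper":1},{"dx":0,"dy":0,"dz":2.0,"rx":0,"ry":0,"rz":0,"gripper":1},{"dx":0,"dy":0,"dz":2.0,"rx":0,"ry":0,"rz":0,"gripper":1},{"dx":0,"dy":0,"dz":2.0,"rx":0,"ry":0,"rz":0,"gripper":1},{"dx":0,"dy":0,"dz":2.0,"rx":0,"ry":0,"rz":0,"gripper":1}]}}

```text
t: 7.17
eef_pos: [0.5363, -0.006, 0.1716]
ee_rot: [-3.142, 0.0, 3.102]
force: [1.1, -1.3, -1.6]
width: 0.0112
gripper_force: 60.0
```

Emit:
{"name": "jog_arm", "arguments": {"targets": [{"dx":0,"dy":0,"dz":0.3,"rx":0,"ry":0,"rz":0,"gripper":1},{"dx":0,"dy":0,"dz":0.6,"rx":0,"ry":0,"rz":0,"gripper":1},{"dx":0,"dy":0,"dz":0.9,"rx":0,"ry":0,"rz":0,"gripper":1},{"dx":0,"dy":0,"dz":1.2,"rx":0,"ry":0,"rz":0,"gripper":1},{"dx":0,"dy":0,"dz":1.2,"rx":0,"ry":0,"rz":0,"gripper":1},{"dx":0,"dy":0,"dz":1.2,"rx":0,"ry":0,"rz":0,"gripper":1},{"dx":0,"dy":0,"dz":1.2,"rx":0,"ry":0,"rz":0,"gripper":1},{"dx":0,"dy":0,"dz":1.2,"rx":0,"ry":0,"rz":0,"gripper":1}]}}

```text
t: 7.83
eef_pos: [0.5363, -0.0059, 0.1704]
ee_rot: [-3.142, 0.0, 3.102]
force: [0.4, -0.2, -2.5]
width: 0.0113
gripper_force: 60.0
```

```bash
python3 -c "
from h import *
s=arm.get_state();print(s['force'],s['moment'],s['eef_pos'],s['ee_rot'])"
```

```text
[ 0.4103611  -0.17946519 -2.48253454] [-0.36908504 -0.34885062 -0.05779893] [ 0.53631218 -0.00593218  0.17038975] [-3.14158778e+00  9.91815265e-05  3.10242668e+00]
```

Emit:
{"name": "jog_arm", "arguments": {"targets": [{"dx":0,"dy":0,"dz":0.3,"rx":0,"ry":0,"rz":0,"gripper":1},{"dx":0,"dy":0,"dz":0.6,"rx":0,"ry":0,"rz":0,"gripper":1},{"dx":0,"dy":0,"dz":0.9,"rx":0,"ry":0,"rz":0,"gripper":1},{"dx":0,"dy":0,"dz":1.2,"rx":0,"ry":0,"rz":0,"gripper":1},{"dx":0,"dy":0,"dz":1.5,"rx":0,"ry":0,"rz":0,"gripper":1},{"dx":0,"dy":0,"dz":1.5,"rx":0,"ry":0,"rz":0,"gripper":1},{"dx":0,"dy":0,"dz":1.5,"rx":0,"ry":0,"rz":0,"gripper":1},{"dx":0,"dy":0,"dz":1.5,"rx":0,"ry":0,"rz":0,"gripper":1}]}}

```text
t: 8.5
eef_pos: [0.5363, -0.0059, 0.1689]
ee_rot: [3.142, -0.0, 3.102]
force: [1.3, -1.0, -1.7]
width: 0.0113
gripper_force: 60.0
```

```bash
python3 -c "
from h import *
s=arm.get_state();print(s['force'],s['moment'],s['eef_pos'],s['ee_rot'])"
```

```text
[ 1.28857471 -1.03947026 -1.67489716] [-0.43230597 -0.39155952 -0.08993063] [ 0.53625815 -0.00592332  0.16885489] [ 3.14158156e+00 -1.46727384e-05  3.10238712e+00]
```

Emit:
{"name": "jog_arm", "arguments": {"targets": [{"dx":0,"dy":0,"dz":0,"rx":0.002,"ry":-0.002,"rz":0,"gripper":1},{"dx":0,"dy":0,"dz":0,"rx":0.004,"ry":-0.004,"rz":0,"gripper":1},{"dx":0,"dy":0,"dz":0,"rx":0.006,"ry":-0.006,"rz":0,"gripper":1},{"dx":0,"dy":0,"dz":0,"rx":0.006,"ry":-0.006,"rz":0,"gripper":1},{"dx":0,"dy":0,"dz":0,"rx":0.006,"ry":-0.006,"rz":0,"gripper":1},{"dx":0,"dy":0,"dz":0,"rx":0.006,"ry":-0.006,"rz":0,"gripper":1},{"dx":0,"dy":0,"dz":0,"rx":0.006,"ry":-0.006,"rz":0,"gripper":1},{"dx":0,"dy":0,"dz":0,"rx":0.006,"ry":-0.006,"rz":0,"gripper":1}]}}

```text
t: 9.17
eef_pos: [0.5362, -0.0059, 0.1688]
ee_rot: [-3.136, 0.006, 3.102]
force: [-0.6, -0.7, -2.5]
width: 0.0115
gripper_force: 60.0
```

```bash
python3 -c "
from h import *
s=arm.get_state();print(s['force'],s['moment'],s['eef_pos'],s['ee_rot'])"
```

```text
[-0.56295191 -0.71245716 -2.5380786 ] [-0.32190715 -0.31624461 -0.02291732] [ 0.53616224 -0.00592755  0.16879675] [-3.13558959  0.00575369  3.10239279]
```

Emit:
{"name": "jog_arm", "arguments": {"targets": [{"dx":0,"dy":0,"dz":0.3,"rx":0.003,"ry":-0.003,"rz":0,"gripper":1},{"dx":0,"dy":0,"dz":0.6,"rx":0.006,"ry":-0.006,"rz":0,"gripper":1},{"dx":0,"dy":0,"dz":0.9,"rx":0.006,"ry":-0.006,"rz":0,"gripper":1},{"dx":0,"dy":0,"dz":1.2,"rx":0.006,"ry":-0.006,"rz":0,"gripper":1},{"dx":0,"dy":0,"dz":1.5,"rx":0.006,"ry":-0.006,"rz":0,"gripper":1},{"dx":0,"dy":0,"dz":1.8,"rx":0.006,"ry":-0.006,"rz":0,"gripper":1},{"dx":0,"dy":0,"dz":1.8,"rx":0.006,"ry":-0.006,"rz":0,"gripper":1},{"dx":0,"dy":0,"dz":1.8,"rx":0.006,"ry":-0.006,"rz":0,"gripper":1}]}}

```text
t: 9.83
eef_pos: [0.5362, -0.0059, 0.167]
ee_rot: [-3.13, 0.012, 3.102]
force: [-0.2, -0.1, -1.6]
width: 0.0116
gripper_force: 60.0
```

```bash
python3 -c "
from h import *
s=arm.get_state();print(s['force'],s['moment'],s['eef_pos'],s['ee_rot'])"
```

```text
[-0.1748568  -0.11211357 -1.64664832] [-0.05923577  0.12198803 -0.06028904] [ 0.53621928 -0.00593408  0.16701335] [-3.12962025  0.01185707  3.10240214]
```

Emit:
{"name": "jog_arm", "arguments": {"targets": [{"dx":0,"dy":0,"dz":0.6,"rx":0,"ry":0,"rz":0,"gripper":1},{"dx":0,"dy":0,"dz":1.2,"rx":0,"ry":0,"rz":0,"gripper":1},{"dx":0,"dy":0,"dz":1.8,"rx":0,"ry":0,"rz":0,"gripper":1},{"dx":0,"dy":0,"dz":2.4,"rx":0,"ry":0,"rz":0,"gripper":1},{"dx":0,"dy":0,"dz":3,"rx":0,"ry":0,"rz":0,"gripper":1},{"dx":0,"dy":0,"dz":3.6,"rx":0,"ry":0,"rz":0,"gripper":1},{"dx":0,"dy":0,"dz":3.6,"rx":0,"ry":0,"rz":0,"gripper":1},{"dx":0,"dy":0,"dz":3.6,"rx":0,"ry":0,"rz":0,"gripper":1}]}}

```text
t: 10.5
eef_pos: [0.5363, -0.006, 0.1634]
ee_rot: [-3.13, 0.012, 3.102]
force: [0.3, -0.3, -3.1]
width: 0.0115
gripper_force: 60.0
```

```bash
python3 -c "
from h import *
s=arm.get_state();print(s['force'],s['moment'],s['eef_pos'],s['ee_rot'])
f=grab('side');np.savez('side4.npz',W=pts(f),rgb=f['frame'])
cv2.imwrite('pics/ins.png',cv2.resize(f['frame'][180:290,280:380,::-1],None,fx=5,fy=5,interpolation=2))"
```

```text
[ 0.27268078 -0.25097877 -3.06296465] [-0.0186036   0.05926376  0.00420549] [ 0.5362695  -0.0059976   0.16336959] [-3.12959355  0.01188089  3.10239188]
```

View pics/ins.png

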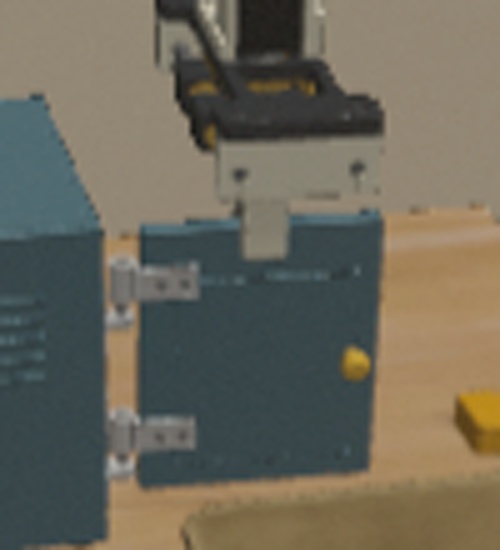

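Both barrels are over their pins (pins hidden in the bores), with several mm still to go to the lugs. I'll keep lowering.

Emit:
{"name": "jog_arm", "arguments": {"targets": [{"dx":0,"dy":0,"dz":0.7,"rx":0,"ry":0,"rz":0,"gripper":1},{"dx":0,"dy":0,"dz":1.4,"rx":0,"ry":0,"rz":0,"gripper":1},{"dx":0,"dy":0,"dz":2.1,"rx":0,"ry":0,"rz":0,"gripper":1},{"dx":0,"dy":0,"dz":2.8,"rx":0,"ry":0,"rz":0,"gripper":1},{"dx":0,"dy":0,"dz":3.5,"rx":0,"ry":0,"rz":0,"gripper":1},{"dx":0,"dy":0,"dz":4.2,"rx":0,"ry":0,"rz":0,"gripper":1},{"dx":0,"dy":0,"dz":4.7,"rx":0,"ry":0,"rz":0,"gripper":1},{"dx":0,"dy":0,"dz":4.7,"rx":0,"ry":0,"rz":0,"gripper":1}]}}

```text
t: 11.22
eef_pos: [0.5363, -0.006, 0.1587]
ee_rot: [-3.13, 0.012, 3.102]
force: [0.5, -0.1, -2.1]
width: 0.0115
gripper_force: 60.0
```

```bash
python3 -c "
from h import *
s=arm.get_state();print(s['force'],s['moment'],s['eef_pos'],s['ee_rot'])"
```

```text
[ 0.54121863 -0.13435972 -2.0821739 ] [0.00051935 0.14153581 0.01804393] [ 0.53633308 -0.00603792  0.15865452] [-3.12957631  0.01190523  3.1024794 ]
```

Emit:
{"name": "jog_arm", "arguments": {"targets": [{"dx":0,"dy":0,"dz":0.3,"rx":0,"ry":0,"rz":0,"gripper":1},{"dx":0,"dy":0,"dz":0.6,"rx":0,"ry":0,"rz":0,"gripper":1},{"dx":0,"dy":0,"dz":0.9,"rx":0,"ry":0,"rz":0,"gripper":1},{"dx":0,"dy":0,"dz":1.2,"rx":0,"ry":0,"rz":0,"gripper":1},{"dx":0,"dy":0,"dz":1.5,"rx":0,"ry":0,"rz":0,"gripper":1},{"dx":0,"dy":0,"dz":1.8,"rx":0,"ry":0,"rz":0,"gripper":1},{"dx":0,"dy":0,"dz":1.8,"rx":0,"ry":0,"rz":0,"gripper":1},{"dx":0,"dy":0,"dz":1.8,"rx":0,"ry":0,"rz":0,"gripper":1}]}}

```text
t: 11.88
eef_pos: [0.5364, -0.0061, 0.1569]
ee_rot: [-3.13, 0.012, 3.102]
force: [-0.5, -0.1, -1.3]
width: 0.0114
gripper_force: 60.0
```

```bash
python3 -c "
from h import *
s=arm.get_state();print(s['force'],s['moment'],s['eef_pos'],s['ee_rot'])"
```

```text
[-0.53263362 -0.12760273 -1.25192813] [-0.01887059  0.19044308 -0.00506948] [ 0.53637013 -0.00606569  0.1569387 ] [-3.12959741  0.01199341  3.10246952]
```

Emit:
{"name": "jog_arm", "arguments": {"targets": [{"dx":0,"dy":0,"dz":0.2,"rx":0,"ry":0,"rz":0,"gripper":1},{"dx":0,"dy":0,"dz":0.4,"rx":0,"ry":0,"rz":0,"gripper":1},{"dx":0,"dy":0,"dz":0.6,"rx":0,"ry":0,"rz":0,"gripper":1},{"dx":0,"dy":0,"dz":0.8,"rx":0,"ry":0,"rz":0,"gripper":1},{"dx":0,"dy":0,"dz":0.8,"rx":0,"ry":0,"rz":0,"gripper":1},{"dx":0,"dy":0,"dz":0.8,"rx":0,"ry":0,"rz":0,"gripper":1},{"dx":0,"dy":0,"dz":0.8,"rx":0,"ry":0,"rz":0,"gripper":1},{"dx":0,"dy":0,"dz":0.8,"rx":0,"ry":0,"rz":0,"gripper":1}]}}

```text
t: 12.55
eef_pos: [0.5364, -0.0061, 0.1562]
ee_rot: [-3.13, 0.012, 3.102]
force: [-1.1, 0.4, -1.7]
width: 0.0112
gripper_force: 60.0
```

```bash
python3 -c "
from h import *
s=arm.get_state();print(s['force'],s['moment'],s['eef_pos'],s['ee_rot'])"
```

```text
[-1.12778597  0.39720676 -1.69095442] [-0.02080444  0.20896633  0.00288777] [ 0.53641423 -0.00608464  0.15615277] [-3.12960368  0.01201745  3.10243177]
```

Emit:
{"name": "jog_arm", "arguments": {"targets": [{"dx":0,"dy":0,"dz":0.2,"rx":0,"ry":0,"rz":0,"gripper":1},{"dx":0,"dy":0,"dz":0.4,"rx":0,"ry":0,"rz":0,"gripper":1},{"dx":0,"dy":0,"dz":0.6,"rx":0,"ry":0,"rz":0,"gripper":1},{"dx":0,"dy":0,"dz":0.8,"rx":0,"ry":0,"rz":0,"gripper":1},{"dx":0,"dy":0,"dz":1,"rx":0,"ry":0,"rz":0,"gripper":1},{"dx":0,"dy":0,"dz":1,"rx":0,"ry":0,"rz":0,"gripper":1},{"dx":0,"dy":0,"dz":1,"rx":0,"ry":0,"rz":0,"gripper":1},{"dx":0,"dy":0,"dz":1,"rx":0,"ry":0,"rz":0,"gripper":1}]}}

```text
t: 13.22
eef_pos: [0.5364, -0.0061, 0.1553]
ee_rot: [-3.13, 0.012, 3.102]
force: [-2.2, -0.8, 0.2]
width: 0.0112
gripper_force: 60.0
```

```bash
python3 -c "
from h import *
s=arm.get_state();print(s['force'],s['moment'],s['eef_pos'],s['ee_rot'])"
```

```text
[-2.216571   -0.78017077  0.18502576] [-0.00521663  0.57855963 -0.03408452] [ 0.53639453 -0.00612158  0.15525971] [-3.12956537  0.01203829  3.10244766]
```

Emit:
{"name": "jog_arm", "arguments": {"targets": [{"dx":0,"dy":0,"dz":0,"rx":0,"ry":0,"rz":0,"gripper":1},{"dx":0,"dy":0,"dz":0,"rx":0,"ry":0,"rz":0,"gripper":1},{"dx":0,"dy":0,"dz":0,"rx":0,"ry":0,"rz":0,"gripper":1},{"dx":0,"dy":0,"dz":0,"rx":0,"ry":0,"rz":0,"gripper":1},{"dx":0,"dy":0,"dz":0,"rx":0,"ry":0,"rz":0,"gripper":1},{"dx":0,"dy":0,"dz":0,"rx":0,"ry":0,"rz":0,"gripper":1},{"dx":0,"dy":0,"dz":0,"rx":0,"ry":0,"rz":0,"gripper":1},{"dx":0,"dy":0,"dz":0,"rx":0,"ry":0,"rz":0,"gripper":1}], "force": 3}}

```text
t: 13.88
eef_pos: [0.5364, -0.0061, 0.1552]
ee_rot: [-3.13, 0.012, 3.103]
force: [-1.1, -0.1, 1.1]
width: 0.0121
gripper_force: 3.0
```

Emit:
{"name": "jog_arm", "arguments": {"targets": [{"dx":0,"dy":0,"dz":0,"rx":0,"ry":0,"rz":0,"gripper":0.8},{"dx":0,"dy":0,"dz":0,"rx":0,"ry":0,"rz":0,"gripper":0.8},{"dx":0,"dy":0,"dz":0,"rx":0,"ry":0,"rz":0,"gripper":0.8},{"dx":0,"dy":0,"dz":0,"rx":0,"ry":0,"rz":0,"gripper":0.7},{"dx":0,"dy":0,"dz":0,"rx":0,"ry":0,"rz":0,"gripper":0.7},{"dx":0,"dy":0,"dz":0,"rx":0,"ry":0,"rz":0,"gripper":0.7},{"dx":0,"dy":0,"dz":0,"rx":0,"ry":0,"rz":0,"gripper":0.7},{"dx":0,"dy":0,"dz":0,"rx":0,"ry":0,"rz":0,"gripper":0.7}]}}

```text
t: 14.55
eef_pos: [0.5364, -0.0061, 0.1552]
ee_rot: [-3.13, 0.012, 3.102]
force: [0.3, 0.2, -1.2]
width: 0.0261
gripper_force: 0.0
```

```bash
python3 -c "
from h import *
s=arm.get_state();print(s['force'],s['moment'],s['eef_pos'],s['ee_rot'],s['width'])
f=grab('side');np.savez('side5.npz',W=pts(f),rgb=f['frame'])
cv2.imwrite('pics/rel.png',cv2.resize(f['frame'][180:290,280:380,::-1],None,fx=5,fy=5,interpolation=2))"
```

```text
[ 0.25800446  0.24986617 -1.16366382] [ 0.00337892  0.04698772 -0.00922617] [ 0.5364109  -0.00607692  0.15518887] [-3.12962593  0.01205408  3.10249099] 0.026118550855593073
```

View pics/rel.png

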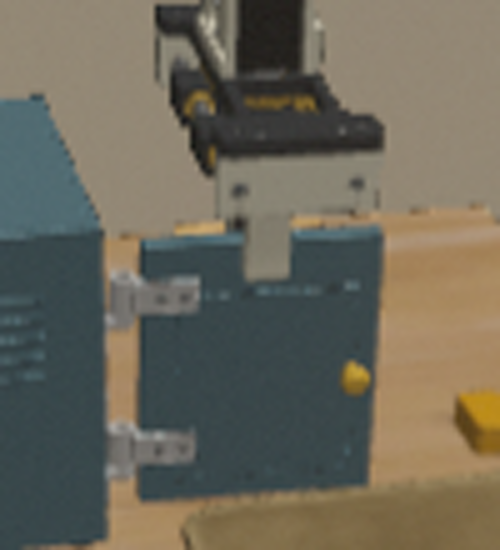

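Both barrels rest on their lugs, the door hangs open and the gripper is loose (that's 9 pictures viewed). I'll back out upwards, close the fingers and move to the outer side of the free edge.

Emit:
{"name": "jog_arm", "arguments": {"targets": [{"dx":0,"dy":0,"dz":-8,"rx":0,"ry":0,"rz":0,"gripper":0.7},{"dx":0,"dy":0,"dz":-20,"rx":0,"ry":0,"rz":0,"gripper":0.7},{"dx":0,"dy":0,"dz":-35,"rx":0,"ry":0,"rz":0,"gripper":0.7},{"dx":0,"dy":0,"dz":-55,"rx":-0.012,"ry":0.012,"rz":0,"gripper":0.7},{"dx":10,"dy":10,"dz":-65,"rx":-0.012,"ry":0.012,"rz":0,"gripper":1},{"dx":25,"dy":30,"dz":-65,"rx":-0.012,"ry":0.012,"rz":0,"gripper":1},{"dx":40,"dy":45,"dz":-65,"rx":-0.012,"ry":0.012,"rz":0,"gripper":1},{"dx":48,"dy":48,"dz":-65,"rx":-0.012,"ry":0.012,"rz":0,"gripper":1}], "force": 20}}

```text
t: 15.27
eef_pos: [0.4887, 0.0458, 0.2199]
ee_rot: [3.141, 0.001, 3.103]
force: [-0.0, 0.1, -0.8]
width: 0.0051
gripper_force: 0.0
```

Emit:
{"name": "jog_arm", "arguments": {"targets": [{"dx":0,"dy":0,"dz":0,"rx":0,"ry":0,"rz":0,"gripper":1},{"dx":0,"dy":0,"dz":10,"rx":0,"ry":0,"rz":0,"gripper":1},{"dx":0,"dy":0,"dz":25,"rx":0,"ry":0,"rz":0,"gripper":1},{"dx":0,"dy":0,"dz":40,"rx":0,"ry":0,"rz":0,"gripper":1},{"dx":0,"dy":0,"dz":50,"rx":0,"ry":0,"rz":0,"gripper":1},{"dx":0,"dy":0,"dz":52,"rx":0,"ry":0,"rz":0,"gripper":1},{"dx":0,"dy":0,"dz":52,"rx":0,"ry":0,"rz":0,"gripper":1},{"dx":0,"dy":0,"dz":52,"rx":0,"ry":0,"rz":0,"gripper":1}]}}

```text
t: 15.93
eef_pos: [0.4901, 0.0443, 0.1672]
ee_rot: [-3.141, 0.0, 3.102]
force: [-0.2, 0.2, 0.3]
width: 0.0005
gripper_force: 0.0
```

```bash
cat >> h.py <<'E'
H=np.array([606.4,-8.8]);YAW0=np.pi-.039
def arc(ths,r,off,z,extra=None):
    """tool shifts (mm, rad) from the measured pose to door-frame poses at door turns ths"""
    s=arm.get_state();r0=R.from_euler('xyz',s['ee_rot'])
    for th in ths:
        y=YAW0+th;u=np.array([np.cos(y),np.sin(y)]);n=np.array([np.sin(y),-np.cos(y)])
        p=H+r*u+off*n
        d=r0.inv().apply(np.array([*p,z])-s['eef_pos']*1000);q=(r0.inv()*R.from_euler('xyz',[np.pi,0,y])).as_rotvec()
        print('%.2f'%th,np.round(d,1),np.round(q,3))
def door():
    """door turn from the depth of the side view: top edge points of the panel"""
    f=grab('top');W=pts(f);rgb=f['frame'].astype(int)
    m=(abs(W[...,2]-.169)<.01)&(W[...,0]>.44)&(W[...,0]<.61)&(W[...,1]>-.16)&(W[...,1]<.03)&(rgb[...,2]>rgb[...,0]+8)
    P=W[m][:,:2]*1000
    print('door px',m.sum(), P.min(0) if len(P) else '', P.max(0) if len(P) else '')
E
python3 - <<'E'
from h import *
s=arm.get_state();print(s['force'],s['eef_pos'],s['ee_rot'],s['width']);door()
arc(np.arange(0,.41,.05),118,30,168)
E
```

```text
[-0.21899837  0.16979817  0.31263923] [0.49006424 0.04431435 0.1672309 ] [-3.14122119e+00  8.73325913e-05  3.10220449e+00] 0.00047552988843156137
door px 158 [530.69190896 -13.3364009 ] [594.71452044  -3.02101482]
0.00 [ -0.2 -18.8  -0.5] [ 0.     0.001 -0.   ]
0.05 [  1.2 -24.7  -0.5] [ 0.     0.001 -0.05 ]
0.10 [  2.2 -30.7  -0.5] [ 0.     0.001 -0.1  ]
0.15 [  3.  -36.7  -0.5] [ 0.     0.001 -0.15 ]
0.20 [  3.4 -42.8  -0.5] [-0.     0.001 -0.2  ]
0.25 [  3.6 -48.9  -0.5] [-0.     0.001 -0.25 ]
0.30 [  3.4 -55.   -0.5] [-0.     0.001 -0.3  ]
0.35 [  2.9 -61.   -0.5] [-0.     0.001 -0.35 ]
0.40 [  2.2 -67.1  -0.5] [-0.     0.001 -0.4  ]
```

Emit:
{"name": "jog_arm", "arguments": {"targets": [{"dx":0,"dy":-8,"dz":0,"rx":0,"ry":0,"rz":0,"gripper":1},{"dx":0,"dy":-14,"dz":0,"rx":0,"ry":0,"rz":0,"gripper":1},{"dx":0,"dy":-19,"dz":0,"rx":0,"ry":0,"rz":0,"gripper":1},{"dx":1.2,"dy":-24.7,"dz":0,"rx":0,"ry":0,"rz":-0.05,"gripper":1},{"dx":2.2,"dy":-30.7,"dz":0,"rx":0,"ry":0,"rz":-0.1,"gripper":1},{"dx":3,"dy":-36.7,"dz":0,"rx":0,"ry":0,"rz":-0.15,"gripper":1},{"dx":3.4,"dy":-42.8,"dz":0,"rx":0,"ry":0,"rz":-0.2,"gripper":1},{"dx":3.6,"dy":-48.9,"dz":0,"rx":0,"ry":0,"rz":-0.25,"gripper":1}]}}

```text
t: 16.65
eef_pos: [0.484, -0.005, 0.1673]
ee_rot: [3.141, 0.001, -2.929]
force: [-0.5, 0.2, -0.4]
width: 0.0007
gripper_force: 0.1
```

Emit:
{"name": "jog_arm", "arguments": {"targets": [{"dx":1.4,"dy":-5.9,"dz":0,"rx":0,"ry":0,"rz":-0.05,"gripper":1},{"dx":2.4,"dy":-11.9,"dz":0,"rx":0,"ry":0,"rz":-0.1,"gripper":1},{"dx":3.2,"dy":-17.9,"dz":0,"rx":0,"ry":0,"rz":-0.15,"gripper":1},{"dx":3.6,"dy":-24,"dz":0,"rx":0,"ry":0,"rz":-0.2,"gripper":1},{"dx":3.8,"dy":-30.1,"dz":0,"rx":0,"ry":0,"rz":-0.25,"gripper":1},{"dx":3.6,"dy":-36.2,"dz":0,"rx":0,"ry":0,"rz":-0.3,"gripper":1},{"dx":3.1,"dy":-42.2,"dz":0,"rx":0,"ry":0,"rz":-0.35,"gripper":1},{"dx":2.4,"dy":-48.3,"dz":0,"rx":0,"ry":0,"rz":-0.4,"gripper":1}]}}

```text
t: 17.32
eef_pos: [0.4918, -0.0527, 0.1674]
ee_rot: [-3.141, 0.001, -2.529]
force: [-0.7, -0.3, 0.4]
width: 0.0005
gripper_force: 0.2
```

Run:
```python
from h import *
s=arm.get_state();print(s['force'],s['eef_pos'],s['ee_rot'],s['width']);door()
f=grab('side');W=pts(f);rgb=f['frame'].astype(int)
m=(W[...,2]>.03)&(W[...,2]<.165)&(W[...,0]>.44)&(W[...,0]<.61)&(W[...,1]>-.16)&(W[...,1]<.03)&(rgb[...,2]>rgb[...,0]+8)
P=W[m][:,:2]*1000;l=cv2.fitLine(P.astype(np.float32),cv2.DIST_HUBER,0,.01,.01).ravel();print(m.sum(),l,np.degrees(np.arctan2(l[1],l[0])))
arc(np.arange(.65,1.06,.05),118,30,168)
```

```text
[-0.72107514 -0.27888568  0.40391627] [ 0.49179332 -0.05272611  0.16737957] [-3.14138131e+00  5.31541966e-04 -2.52869844e+00] 0.0005304348027004096
door px 0  
1377 [ 8.6107695e-01  5.0847471e-01  5.4421344e+02 -3.9002728e+01] 30.56228
0.65 [-1.   0.4 -0.7] [-0.  0. -0.]
0.70 [ 0.3 -5.5 -0.7] [-0.    0.   -0.05]
0.75 [  1.4 -11.5  -0.7] [-0.   0.  -0.1]
0.80 [  2.1 -17.6  -0.7] [-0.    0.   -0.15]
0.85 [  2.6 -23.6  -0.7] [-0.   0.  -0.2]
0.90 [  2.7 -29.7  -0.7] [-0.    0.   -0.25]
0.95 [  2.5 -35.8  -0.7] [-0.   0.  -0.3]
1.00 [  2.1 -41.9  -0.7] [-0.    0.   -0.35]
1.05 [  1.3 -47.9  -0.7] [-0.   0.  -0.4]
```

Emit:
{"name": "jog_arm", "arguments": {"targets": [{"dx":0.3,"dy":-5.5,"dz":0,"rx":0,"ry":0,"rz":-0.05,"gripper":1},{"dx":1.4,"dy":-11.5,"dz":0,"rx":0,"ry":0,"rz":-0.1,"gripper":1},{"dx":2.1,"dy":-17.6,"dz":0,"rx":0,"ry":0,"rz":-0.15,"gripper":1},{"dx":2.6,"dy":-23.6,"dz":0,"rx":0,"ry":0,"rz":-0.2,"gripper":1},{"dx":2.7,"dy":-29.7,"dz":0,"rx":0,"ry":0,"rz":-0.25,"gripper":1},{"dx":2.5,"dy":-35.8,"dz":0,"rx":0,"ry":0,"rz":-0.3,"gripper":1},{"dx":2.1,"dy":-41.9,"dz":0,"rx":0,"ry":0,"rz":-0.35,"gripper":1},{"dx":1.3,"dy":-47.9,"dz":0,"rx":0,"ry":0,"rz":-0.4,"gripper":1}]}}

```text
t: 18.08
eef_pos: [0.5182, -0.0922, 0.1672]
ee_rot: [-3.142, 0.0, -2.131]
force: [-1.4, -0.5, 0.4]
width: 0.0006
gripper_force: 0.1
```

Emit:
{"name": "jog_arm", "arguments": {"targets": [{"dx":1.4,"dy":-5.9,"dz":0,"rx":0,"ry":0,"rz":-0.05,"gripper":1},{"dx":2.4,"dy":-11.9,"dz":0,"rx":0,"ry":0,"rz":-0.1,"gripper":1},{"dx":3.2,"dy":-17.9,"dz":0,"rx":0,"ry":0,"rz":-0.15,"gripper":1},{"dx":3.6,"dy":-24,"dz":0,"rx":0,"ry":0,"rz":-0.2,"gripper":1},{"dx":3.8,"dy":-30.1,"dz":0,"rx":0,"ry":0,"rz":-0.25,"gripper":1},{"dx":3.6,"dy":-36.2,"dz":0,"rx":0,"ry":0,"rz":-0.3,"gripper":1},{"dx":3.1,"dy":-42.2,"dz":0,"rx":0,"ry":0,"rz":-0.35,"gripper":1},{"dx":2.4,"dy":-48.3,"dz":0,"rx":0,"ry":0,"rz":-0.4,"gripper":1}]}}

```text
t: 18.75
eef_pos: [0.5579, -0.1198, 0.1672]
ee_rot: [-3.142, 0.0, -1.731]
force: [-0.7, 0.1, 0.0]
width: 0.0004
gripper_force: 0.1
```

Run:
```python
from h import *
s=arm.get_state();print(s['force'],s['eef_pos'],s['ee_rot'],s['width'])
arc([1.45,1.5,1.55,1.6,1.617],118,30,168)
arc([1.617],118,27,168)
```

```text
[-0.66521464  0.08571011  0.01244343] [ 0.55792935 -0.1198063   0.16716826] [-3.14150847e+00  4.36951727e-05 -1.73061106e+00] 0.00035283689955199955
1.45 [ 0.7 -0.2 -0.8] [-0.  0. -0.]
1.50 [ 2.  -6.1 -0.8] [-0.    0.   -0.05]
1.55 [  3.1 -12.1  -0.8] [-0.   0.  -0.1]
1.60 [  3.9 -18.2  -0.8] [-0.    0.   -0.15]
1.62 [  4.  -20.2  -0.8] [-0.     0.    -0.167]
1.62 [  3.5 -23.2  -0.8] [-0.     0.    -0.167]
```

Emit:
{"name": "jog_arm", "arguments": {"targets": [{"dx":0.5,"dy":-1.5,"dz":0,"rx":0,"ry":0,"rz":-0.012,"gripper":1},{"dx":1,"dy":-3,"dz":0,"rx":0,"ry":0,"rz":-0.025,"gripper":1},{"dx":1.5,"dy":-4.5,"dz":0,"rx":0,"ry":0,"rz":-0.037,"gripper":1},{"dx":2,"dy":-6,"dz":0,"rx":0,"ry":0,"rz":-0.05,"gripper":1},{"dx":2.3,"dy":-7.5,"dz":0,"rx":0,"ry":0,"rz":-0.062,"gripper":1},{"dx":2.6,"dy":-9,"dz":0,"rx":0,"ry":0,"rz":-0.075,"gripper":1},{"dx":2.9,"dy":-10.5,"dz":0,"rx":0,"ry":0,"rz":-0.087,"gripper":1},{"dx":3.1,"dy":-12,"dz":0,"rx":0,"ry":0,"rz":-0.1,"gripper":1}]}}

```text
t: 19.42
eef_pos: [0.5693, -0.1246, 0.1671]
ee_rot: [-3.142, 0.0, -1.63]
force: [0.4, -1.2, 0.1]
width: 0.0012
gripper_force: 0.1
```

Run:
```python
from h import *
s=arm.get_state();print(s['force'],s['eef_pos'],s['ee_rot'],s['width'])
arc([1.617],118,30,168)
```

```text
[ 0.42577784 -1.24133619  0.12164356] [ 0.56932262 -0.12455949  0.16705301] [-3.14152012e+00  2.18424872e-05 -1.62974618e+00] 0.0011510724064109188
1.62 [ 2.  -8.1 -0.9] [-0.     0.    -0.066]
```

Emit:
{"name": "jog_arm", "arguments": {"targets": [{"dx":0.2,"dy":-0.7,"dz":0,"rx":0,"ry":0,"rz":-0.008,"gripper":1},{"dx":0.4,"dy":-1.4,"dz":0,"rx":0,"ry":0,"rz":-0.016,"gripper":1},{"dx":0.6,"dy":-2.1,"dz":0,"rx":0,"ry":0,"rz":-0.024,"gripper":1},{"dx":0.8,"dy":-2.8,"dz":0,"rx":0,"ry":0,"rz":-0.032,"gripper":1},{"dx":1,"dy":-3.5,"dz":0,"rx":0,"ry":0,"rz":-0.04,"gripper":1},{"dx":1.2,"dy":-4.2,"dz":0,"rx":0,"ry":0,"rz":-0.048,"gripper":1},{"dx":1.3,"dy":-4.9,"dz":0,"rx":0,"ry":0,"rz":-0.056,"gripper":1},{"dx":1.3,"dy":-5.5,"dz":0,"rx":0,"ry":0,"rz":-0.06,"gripper":1}]}}

```text
t: 20.08
eef_pos: [0.5747, -0.1262, 0.167]
ee_rot: [3.142, -0.0, -1.57]
force: [-0.0, 0.8, 0.9]
width: 0.0003
gripper_force: 0.1
```

Run:
```python
from h import *
s=arm.get_state();print(s['force'],s['eef_pos'],s['ee_rot'],s['width'])
arc([1.617],118,30,168)
```

```text
[-0.00236297  0.75525024  0.88566287] [ 0.57467675 -0.12623841  0.16699469] [ 3.14154972e+00 -2.67678890e-05 -1.57011973e+00] 0.0003228162493972517
1.62 [ 0.8 -2.6 -1. ] [ 0.    -0.    -0.007]
```

Emit:
{"name": "jog_arm", "arguments": {"targets": [{"dx":0,"dy":-0.5,"dz":0,"rx":0,"ry":0,"rz":0,"gripper":1},{"dx":0,"dy":-1,"dz":0,"rx":0,"ry":0,"rz":0,"gripper":1},{"dx":0,"dy":-1.5,"dz":0,"rx":0,"ry":0,"rz":0,"gripper":1},{"dx":0,"dy":-2,"dz":0,"rx":0,"ry":0,"rz":0,"gripper":1},{"dx":0,"dy":-2.5,"dz":0,"rx":0,"ry":0,"rz":0,"gripper":1},{"dx":0,"dy":-2.5,"dz":0,"rx":0,"ry":0,"rz":0,"gripper":1},{"dx":0,"dy":-2.5,"dz":0,"rx":0,"ry":0,"rz":0,"gripper":1},{"dx":0,"dy":-2.5,"dz":0,"rx":0,"ry":0,"rz":0,"gripper":1}]}}

```text
t: 20.75
eef_pos: [0.5769, -0.1262, 0.1669]
ee_rot: [3.141, -0.0, -1.571]
force: [-2.2, -0.4, 1.2]
width: 0.0006
gripper_force: 0.7
```

```bash
cat >> h.py <<'E'
def ang():
    f=grab('side');W=pts(f);rgb=f['frame'].astype(int)
    t=grab('top');T=pts(t)
    m=(T[...,2]>.155)&(T[...,2]<.182)&(T[...,0]>.54)&(T[...,0]<.618)&(T[...,1]>-.16)&(T[...,1]<.01)
    P=T[m]*1000;print('top',m.sum(),np.round(np.percentile(P,[5,50,95],axis=0),1) if m.sum() else '')
    if m.sum()>20:
        l=cv2.fitLine(P[:,:2].astype(np.float32),cv2.DIST_HUBER,0,.01,.01).ravel();print(l)
    return f,t
E
python3 - <<'E'
from h import *
s=arm.get_state();print(s['force'],s['eef_pos'],s['ee_rot'],s['width']);ang()
E
```

```text
[-2.17236916 -0.41376761  1.1589086 ] [ 0.5768659  -0.12621125  0.166892  ] [ 3.14104767e+00 -2.55537426e-05 -1.57088598e+00] 0.0005669417905372905
top 0
```

Emit:
{"name": "jog_arm", "arguments": {"targets": [{"dx":0,"dy":-0.4,"dz":0,"rx":0,"ry":0,"rz":0,"gripper":1},{"dx":0,"dy":-0.8,"dz":0,"rx":0,"ry":0,"rz":0,"gripper":1},{"dx":0,"dy":-1.2,"dz":0,"rx":0,"ry":0,"rz":0,"gripper":1},{"dx":0,"dy":-1.6,"dz":0,"rx":0,"ry":0,"rz":0,"gripper":1},{"dx":0,"dy":-2,"dz":0,"rx":0,"ry":0,"rz":0,"gripper":1},{"dx":0,"dy":-2,"dz":0,"rx":0,"ry":0,"rz":0,"gripper":1},{"dx":0,"dy":-2,"dz":0,"rx":0,"ry":0,"rz":0,"gripper":1},{"dx":0,"dy":-2,"dz":0,"rx":0,"ry":0,"rz":0,"gripper":1}]}}

```text
t: 21.52
eef_pos: [0.5792, -0.1262, 0.167]
ee_rot: [-3.141, -0.0, -1.571]
force: [-2.3, -1.3, 1.7]
width: 0.0001
gripper_force: 1.1
```

Run:
```python
from h import *
s=arm.get_state();print(s['force'],s['moment'],s['eef_pos'],s['width'],s['gripper_force'])
```

```text
[-2.2655312  -1.25250642  1.71838781] [-0.36807798  1.00574022 -0.04864101] [ 0.57923653 -0.12623284  0.16704837] 0.00014957468596994293 1.0851874435320497
```

Emit:
{"name": "jog_arm", "arguments": {"targets": [{"dx":0,"dy":-0.4,"dz":0,"rx":0,"ry":0,"rz":0,"gripper":1},{"dx":0,"dy":-0.8,"dz":0,"rx":0,"ry":0,"rz":0,"gripper":1},{"dx":0,"dy":-1.2,"dz":0,"rx":0,"ry":0,"rz":0,"gripper":1},{"dx":0,"dy":-1.6,"dz":0,"rx":0,"ry":0,"rz":0,"gripper":1},{"dx":0,"dy":-1.6,"dz":0,"rx":0,"ry":0,"rz":0,"gripper":1},{"dx":0,"dy":-1.6,"dz":0,"rx":0,"ry":0,"rz":0,"gripper":1},{"dx":0,"dy":-1.6,"dz":0,"rx":0,"ry":0,"rz":0,"gripper":1},{"dx":0,"dy":-1.6,"dz":0,"rx":0,"ry":0,"rz":0,"gripper":1}]}}

```text
t: 22.18
eef_pos: [0.5809, -0.1262, 0.1671]
ee_rot: [-3.141, 0.0, -1.571]
force: [-0.6, -0.5, 0.3]
width: 0.0004
gripper_force: 0.8
```

Run:
```python
from h import *
s=arm.get_state();print(s['force'],s['moment'],s['eef_pos'],s['width'],s['gripper_force'])
```

```text
[-0.6226351  -0.54408802  0.32587125] [-0.42626427  0.62661138  0.01941955] [ 0.5809366  -0.12615116  0.16706768] 0.00037449324340164985 0.8346021588658914
```

Emit:
{"name": "jog_arm", "arguments": {"targets": [{"dx":0,"dy":-0.3,"dz":0,"rx":0,"ry":0,"rz":0,"gripper":1},{"dx":0,"dy":-0.6,"dz":0,"rx":0,"ry":0,"rz":0,"gripper":1},{"dx":0,"dy":-0.9,"dz":0,"rx":0,"ry":0,"rz":0,"gripper":1},{"dx":0,"dy":-1.2,"dz":0,"rx":0,"ry":0,"rz":0,"gripper":1},{"dx":0,"dy":-1.5,"dz":0,"rx":0,"ry":0,"rz":0,"gripper":1},{"dx":0,"dy":-1.5,"dz":0,"rx":0,"ry":0,"rz":0,"gripper":1},{"dx":0,"dy":-1.5,"dz":0,"rx":0,"ry":0,"rz":0,"gripper":1},{"dx":0,"dy":-1.5,"dz":0,"rx":0,"ry":0,"rz":0,"gripper":1}]}}

```text
t: 22.85
eef_pos: [0.5824, -0.1262, 0.167]
ee_rot: [-3.141, 0.0, -1.571]
force: [-1.4, -1.8, 1.0]
width: 0.0008
gripper_force: 0.9
```

Run:
```python
from h import *
s=arm.get_state();print(s['force'],s['moment'],s['eef_pos'],s['width'],s['gripper_force'])
f=grab('side');W=pts(f);rgb=f['frame'].astype(int)
cv2.imwrite('x.png',f['frame'])
```

```text
[-1.41882881 -1.77829867  1.0090964 ] [-0.4914572   0.57207403 -0.0334532 ] [ 0.58236731 -0.12616406  0.16704592] 0.0007795192292690969 0.8876929995312821
```

Emit:
{"name": "jog_arm", "arguments": {"targets": [{"dx":0,"dy":-0.3,"dz":0,"rx":0,"ry":0,"rz":0,"gripper":1},{"dx":0,"dy":-0.6,"dz":0,"rx":0,"ry":0,"rz":0,"gripper":1},{"dx":0,"dy":-0.9,"dz":0,"rx":0,"ry":0,"rz":0,"gripper":1},{"dx":0,"dy":-1.2,"dz":0,"rx":0,"ry":0,"rz":0,"gripper":1},{"dx":0,"dy":-1.5,"dz":0,"rx":0,"ry":0,"rz":0,"gripper":1},{"dx":0,"dy":-1.5,"dz":0,"rx":0,"ry":0,"rz":0,"gripper":1},{"dx":0,"dy":-1.5,"dz":0,"rx":0,"ry":0,"rz":0,"gripper":1},{"dx":0,"dy":-1.5,"dz":0,"rx":0,"ry":0,"rz":0,"gripper":1}]}}

```text
t: 23.57
eef_pos: [0.5839, -0.1261, 0.1671]
ee_rot: [-3.141, 0.0, -1.571]
force: [-0.4, -0.7, 0.9]
width: 0.0003
gripper_force: 0.7
```

Run:
```python
from h import *
s=arm.get_state();print(s['force'],s['moment'],s['eef_pos'],s['width'],s['gripper_force'])
```

```text
[-0.40145125 -0.68028125  0.94248646] [-0.35191611  0.37139027  0.00802607] [ 0.58389196 -0.12610812  0.1670526 ] 0.00028026437058535896 0.6622484788385918
```

Emit:
{"name": "jog_arm", "arguments": {"targets": [{"dx":0,"dy":-0.3,"dz":0,"rx":0,"ry":0,"rz":0,"gripper":1},{"dx":0,"dy":-0.6,"dz":0,"rx":0,"ry":0,"rz":0,"gripper":1},{"dx":0,"dy":-0.9,"dz":0,"rx":0,"ry":0,"rz":0,"gripper":1},{"dx":0,"dy":-1.2,"dz":0,"rx":0,"ry":0,"rz":0,"gripper":1},{"dx":0,"dy":-1.5,"dz":0,"rx":0,"ry":0,"rz":0,"gripper":1},{"dx":0,"dy":-1.5,"dz":0,"rx":0,"ry":0,"rz":0,"gripper":1},{"dx":0,"dy":-1.5,"dz":0,"rx":0,"ry":0,"rz":0,"gripper":1},{"dx":0,"dy":-1.5,"dz":0,"rx":0,"ry":0,"rz":0,"gripper":1}]}}

```text
t: 24.23
eef_pos: [0.5853, -0.1261, 0.167]
ee_rot: [-3.141, 0.0, -1.571]
force: [0.0, -0.6, 0.9]
width: 0.0003
gripper_force: 0.3
```

Run:
```python
from h import *
s=arm.get_state();print(s['force'],s['moment'],s['eef_pos'],s['width'],s['gripper_force'])
```

```text
[ 0.04228537 -0.63940637  0.93422264] [-0.09646937  0.09328594 -0.05459772] [ 0.58531668 -0.12606758  0.16697115] 0.0003318411838213087 0.29356759965016854
```

Emit:
{"name": "jog_arm", "arguments": {"targets": [{"dx":0,"dy":-0.3,"dz":0,"rx":0,"ry":0,"rz":0,"gripper":1},{"dx":0,"dy":-0.6,"dz":0,"rx":0,"ry":0,"rz":0,"gripper":1},{"dx":0,"dy":-0.9,"dz":0,"rx":0,"ry":0,"rz":0,"gripper":1},{"dx":0,"dy":-1.2,"dz":0,"rx":0,"ry":0,"rz":0,"gripper":1},{"dx":0,"dy":-1.2,"dz":0,"rx":0,"ry":0,"rz":0,"gripper":1},{"dx":0,"dy":-1.2,"dz":0,"rx":0,"ry":0,"rz":0,"gripper":1},{"dx":0,"dy":-1.2,"dz":0,"rx":0,"ry":0,"rz":0,"gripper":1},{"dx":0,"dy":-1.2,"dz":0,"rx":0,"ry":0,"rz":0,"gripper":1}]}}

```text
t: 24.9
eef_pos: [0.5864, -0.1261, 0.167]
ee_rot: [3.142, 0.0, -1.571]
force: [-0.4, -0.1, 0.3]
width: 0.0005
gripper_force: 0.0
```

Run:
```python
from h import *
s=arm.get_state();print(s['force'],s['moment'],s['eef_pos'],s['width'],s['gripper_force'])
```

```text
[-0.42422254 -0.05132771  0.26370489] [ 0.0812998   0.12162086 -0.01076443] [ 0.58642532 -0.12614789  0.1669739 ] 0.0005034020775503475 0.0
```

The door has snapped away from the fingers, so the catch has taken it. I'll retreat and check.

Emit:
{"name": "jog_arm", "arguments": {"targets": [{"dx":0,"dy":10,"dz":0,"rx":0,"ry":0,"rz":0,"gripper":1},{"dx":0,"dy":30,"dz":0,"rx":0,"ry":0,"rz":0,"gripper":1},{"dx":0,"dy":60,"dz":-10,"rx":0,"ry":0,"rz":0,"gripper":1},{"dx":30,"dy":85,"dz":-40,"rx":0,"ry":0,"rz":0,"gripper":1},{"dx":60,"dy":100,"dz":-70,"rx":0,"ry":0,"rz":0,"gripper":1},{"dx":95,"dy":110,"dz":-90,"rx":0,"ry":0,"rz":0,"gripper":1},{"dx":130,"dy":120,"dz":-90,"rx":0,"ry":0,"rz":0,"gripper":1},{"dx":150,"dy":120,"dz":-90,"rx":0,"ry":0,"rz":0,"gripper":1}]}}

```text
t: 25.57
eef_pos: [0.4651, -0.2786, 0.2601]
ee_rot: [-3.137, -0.001, -1.571]
force: [-0.0, 0.9, -0.1]
width: 0.0002
gripper_force: 0.0
```

Emit:
{"name": "jog_arm", "arguments": {"targets": [{"dx":0,"dy":0,"dz":0,"rx":0,"ry":0,"rz":0,"gripper":1},{"dx":0,"dy":30,"dz":0,"rx":0,"ry":0,"rz":0,"gripper":1},{"dx":0,"dy":60,"dz":0,"rx":0,"ry":0,"rz":0,"gripper":1},{"dx":0,"dy":60,"dz":0,"rx":0,"ry":0,"rz":0,"gripper":1},{"dx":0,"dy":60,"dz":0,"rx":0,"ry":0,"rz":0,"gripper":1},{"dx":0,"dy":60,"dz":0,"rx":0,"ry":0,"rz":0,"gripper":1},{"dx":0,"dy":60,"dz":0,"rx":0,"ry":0,"rz":0,"gripper":1},{"dx":0,"dy":60,"dz":0,"rx":0,"ry":0,"rz":0,"gripper":1}]}}

```text
t: 26.23
eef_pos: [0.407, -0.276, 0.2568]
ee_rot: [3.141, 0.0, -1.57]
force: [0.3, -0.7, -0.0]
width: 0.0004
gripper_force: 0.0
```

Run:
```python
from h import *
f,t=ang();a=cv2.resize(t['frame'][130:240,280:430,::-1],None,fx=2.6,fy=2.6,interpolation=2);b=cv2.resize(f['frame'][180:300,270:350,::-1],None,fx=4.9,fy=4.9,interpolation=2)
o=np.zeros((590,800,3),np.uint8);o[:a.shape[0],:a.shape[1]]=a;o[:b.shape[0],400:400+b.shape[1]]=b;cv2.imwrite('pics/end.png',o)
```

```text
top 423 [[ 600.8 -142.4  157.3]
 [ 605.2  -84.7  169.2]
 [ 611.6  -25.5  173.9]]
[ 1.2935353e-02 -9.9991632e-01  6.0522833e+02 -8.3410553e+01]
```

View pics/end.png

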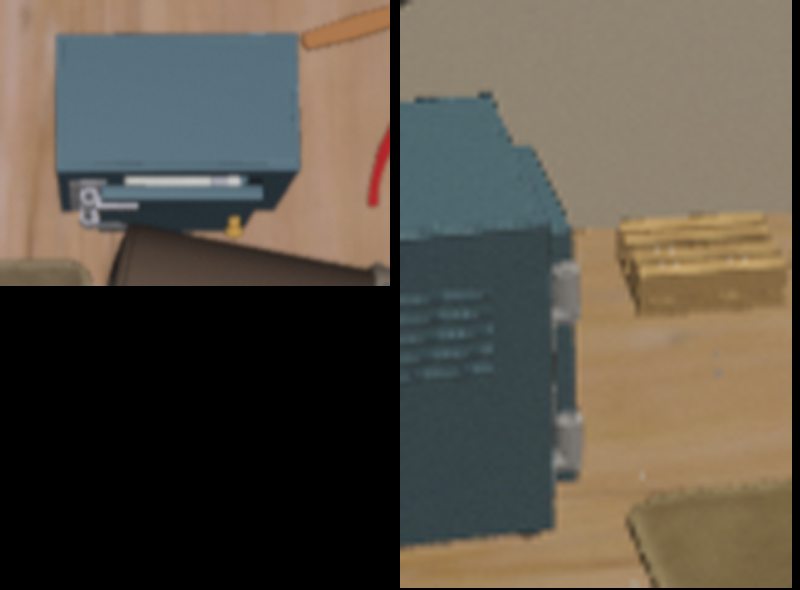

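The door is shut: its top edge is parallel to the cabinet front at x≈605 mm, level with the pins, and its top is about 170 mm high. The barrels are down on the lugs.

```bash
python3 -c "
from station import arm
print(arm.job_done())"
```

```text
the job is handed in; nothing more can be done
None
```

The door is hung with both sockets seated on their pins, swung shut and held by the roller catch, with the bystanders left where they stood; I handed the job in at about 26 s, and no verdict came back.

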